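Change the block heater over from tubes to slides

ROBOT

A 6-joint arm with a two-finger parallel gripper is mounted at the origin on the work surface. World frame = base frame: x ahead of the robot, y to its left, z up, the work surface at z = 0. Lengths are in m, angles in rad, forces in N, time in s.
With the tool pointing down it reaches from about 0.3 to 0.825 m from the base axis. Payload 5.4 kg.
Tool frame: the origin (TCP) lies between the finger pads; the fingertips stand 8 mm ahead of it and the grasp point (between the pads) lies 11 mm behind it; z points along the fingers, y is the line along which they close (so a half turn about z gives the same grasp; the last joint's range is limited). The gripper opens to 92 mm and grips with 3 to 60 N. Pads are 20 mm wide; open, the fingers measure 128 mm over their backs; the gripper's body (75 mm by 189 mm) begins 69 mm behind the grasp point.
Start: joints at [1.119, 0.158, 1.597, -0, 1.386, -0.21], TCP at [0.138, 0.558, 0.223] pointing down, gripper open.
Joint ranges: [-2.91, 2.91], [-0.94, 2.29], [0.18, 2.7], [-1.29, 4.43], [0.17, 2.64], [-3, 3]. Speed limits (rad/s): [2.57, 2.57, 3.14, 3.14, 3.14, 3.14].

INTERFACE

Orientations are given as a rotation vector (axis times angle).
In Python, from plant import get_state, snapshot, calibration, hand_in gives the robot as it stands.
- The arm moves only by the tool send_rows, never from a script. Its argument "increments" is text: rows parted by semicolons, each of 5 numbers parted by spaces: the shift along the tool's x, y, z in m, then the turn about the tool's z in degrees, then the finger opening in m, from 0 to 0.0919. A call has 1 to 5 rows; each row shifts and turns the commanded pose from where the row before left it, along the tool's axes as they then stand; what a row does not reach is not made up. A row lasts 1/12 s, in which the tool goes at most 41.7 mm and 7.16 degrees, less where a joint would pass 70% of its speed; a pose out of reach is approached as far as the arm can. A call with a gripper value outside its range is refused whole. The fingers move at their own pace and stop on an object; the grip force is fixed at half the most. Time passes only in rows, so rows that do not move let the fingers close. It gives the time, the measured TCP pose, the force, the opening and the grip force at its end, in the units of the state.
- get_state(): the state, without advancing time (a new reading comes with each control period).
- snapshot(name): name is "side" or "top" or "wrist"; returns the picture (480x640x3 uint8, red, green, blue); there is no depth.
- calibration(name): a dict with "mtx" (3x3 intrinsics, pixels), "extrinsics" (4x4, takes a point from camera to world coordinates). Camera axes: x right, y down, z forward; pixel columns grow to the right and rows downward; lengths in m; the calibration is good to about 2 mm. The wrist camera is an equidistant fisheye: a pixel r from the principal point sees the ray r / f radians off the axis. A picture is of the moment at which its call begins: read the wrist's pose just before it. calibration takes no time and is no camera call; for the wrist camera it gives the pose at the moment of the call.
- hand_in(): hands the job in; it is judged then, once.
The state is a dict: "time_s": time; "joint_positions": joint angles; "qvel": joint speeds; "tau": joint torques, N m; "tool_pos": TCP position; "tcp_rot": TCP orientation; "force": force on the tool from outside, world axes, zero at the start; "wrist_torque": the same for the moment, N m; "finger_gap": finger opening in m; "gripper_force": force on a finger pad.
Only numpy, scipy, OpenCV 4.12 (cv2) and the standard library are available. Lean on these libraries where they do the work, as an engineer would, in place of code of your own. Each camera call takes 0.05 s, during which the arm holds its last target. There are 200 camera calls.

TASK

Change the block heater over from tubes to slides: first switch it off at its lever, before the tube block on it is lifted, then put every tube block, the one on the heater and those lying about the bench, back flat in its own slot of the storage rack, the slot whose label shows the same wells. When all blocks are away, seat the slide plate fully down over both of the heater's pegs, and only then switch the heater on again, without knocking over or sweeping aside the reagent bottle or the stack of dishes.

Things in the scene. Friction and masses are not known exactly. Their poses are not given: they have to be found in the camera images.
- block_two: Tube block. Aluminium block 100 x 60 x 40 mm (x, y, z) with two round wells 28 mm wide, one at each end. T-bar handle along x on top: stem 36 x 12, 34 high, under a cap 42 x 22 x 8 (82 in all). Two square sockets 14 wide, 16 deep in the underside at x = +-38. Origin: centre of underside. 0.3-0.6 kg. Either way round. Starts on the bench or is absent (None). Home: slot_two.
- block_four: Tube block. Aluminium block 100 x 60 x 40 mm (x, y, z) with four round wells 18 mm wide, two at each end. T-bar handle along x on top: stem 36 x 12, 34 high, under a cap 42 x 22 x 8 (82 in all). Two square sockets 14 wide, 16 deep in the underside at x = +-38. Origin: centre of underside. 0.3-0.6 kg. Either way round. Starts on the bench or is absent (None). Home: slot_four.
- block_ten: Tube block. Aluminium block 100 x 60 x 40 mm (x, y, z) with ten round wells 11 mm wide in two rows of five. T-bar handle along x on top: stem 36 x 12, 34 high, under a cap 42 x 22 x 8 (82 in all). Two square sockets 14 wide, 16 deep in the underside at x = +-38. Origin: centre of underside. 0.3-0.6 kg. Either way round. Starts on the bench or is absent (None). Home: slot_ten.
- block_slit: Tube block. Aluminium block 100 x 60 x 40 mm (x, y, z) with two long slits 84 x 11 mm, one each side of the handle. T-bar handle along x on top: stem 36 x 12, 34 high, under a cap 42 x 22 x 8 (82 in all). Two square sockets 14 wide, 16 deep in the underside at x = +-38. Origin: centre of underside. 0.3-0.6 kg. Either way round. Starts on the heater's pegs. Home: slot_slit.
- slot_two: Slot for the block with two round wells 28 mm wide, one at each end: fixed white tray, 106 x 66 mm inside (x, y), floor 4 thick, walls 4 thick, top 18 over its underside. Its block's wells are marked on its floor and on the sloping label at its +x end. Origin: centre of its underside (8 mm over the bench). The block lies along x, either way round, origin 4 mm above this.
- slot_four: Slot for the block with four round wells 18 mm wide, two at each end: fixed white tray, 106 x 66 mm inside (x, y), floor 4 thick, walls 4 thick, top 18 over its underside. Its block's wells are marked on its floor and on the sloping label at its +x end. Origin: centre of its underside (8 mm over the bench). The block lies along x, either way round, origin 4 mm above this.
- slot_ten: Slot for the block with ten round wells 11 mm wide in two rows of five: fixed white tray, 106 x 66 mm inside (x, y), floor 4 thick, walls 4 thick, top 18 over its underside. Its block's wells are marked on its floor and on the sloping label at its +x end. Origin: centre of its underside (8 mm over the bench). The block lies along x, either way round, origin 4 mm above this.
- slot_slit: Slot for the block with two long slits 84 x 11 mm, one each side of the handle: fixed white tray, 106 x 66 mm inside (x, y), floor 4 thick, walls 4 thick, top 18 over its underside. Its block's wells are marked on its floor and on the sloping label at its +x end. Origin: centre of its underside (8 mm over the bench). The block lies along x, either way round, origin 4 mm above this.
- slide_plate: Slide plate: flat aluminium plate 120 x 90 x 14 mm (x, y, z) with a glass slide each side of a T-bar handle along x (stem 36 x 12, 34 high, under a black cap 42 x 22 x 8; 56 in all), 5 mm rims at y = +-43. Square through holes 14 wide at x = +-38, y = 0, take the heater's pegs. Origin: centre of underside. 0.4 kg. Either way round. Starts on the bench.
- heater: Block heater, fixed: cream box 210 x 150 mm; the seat half is 70 high, the front (-x) control deck 50 high. Origin: on the bench, under the middle of the seat. x points from the control deck to the seat.
- heater_seat (a point): Middle of the heater's flat dark seat, 70 mm over the bench, level with its surface; axes as the heater's. Two upright pegs, 10 mm thick and 12 high, stand at y = -38 and +38, so what is seated has its x axis along the heater's y, and its origin on this point.
- power (a joint): Heater's power lever, rad: 1.0 = on, leaning towards the seat (+x of the heater); 0 = off, leaning away from it (-x). It stays where it is left. It hinges about the heater's y axis at x = -115 mm, y = 0, 72 mm over the bench; 60 mm from hinge to knob centre, upright at 0.5.
- power_tip (a point): Centre of the lever's black ball knob, 26 mm wide, on a steel rod 10 mm thick.
- rack: Grey board 185 x 345 x 8 mm, fixed, on which the four slots stand. Origin: on the bench under the slots' middle; the slots lie in a row along its y, their x axes along its x, 86 mm apart, in any order.
- reagent_bottle: Bystander: glass bottle, 72 mm wide, 150 high. Origin at the middle of its base.
- dish_stack: Bystander: stack of three dishes, 88 mm wide, 45 high. Origin under its middle.

How it is judged:
By the outcome, as a careful person would: the job done as asked, in the order asked, and still so for the second after the job is handed in, with the robot touching nothing.
Of block_two, block_four, block_ten only 2 to 3 are there at a start; the rules pass over those that are not, and their reading is None.
At some moment in a run one of block_two, block_four, block_ten, slide_plate may be knocked a few centimetres aside while the robot is not near it.
Once in a run the grip may slacken for a moment while it holds something.
It also fails if it takes over 200 s, if anything falls off the work surface, if the arm or the gripper's body presses on something with over 40 N, if the wrist force passes 120 N, or if a joint passes its speed limit or range.

## Working session

There is one attempt and no reset: what is moved stays moved. The work goes in short steps, Python scripts to look and compute and a tool call to move; the robot and the scene stay as the last step left them, time stands still between calls to the robot, and variables do not carry over. Pictures are saved under pics/ and viewed, at most 14 in all, crops included, and the job is handed in when it is done.

Besides the shell and the picture viewer there is one more tool, called after "Call:" as a command line: name --argument value ..., lists and objects as JSON in quotes. send_rows: Moves the arm, as the interface text tells. Its arguments: {"type":"object","properties":{"increments":{"type":"string"}},"required":["increments"]}

```bash
mkdir -p pics; ls
python3 - <<'E'
from plant import *
import cv2,numpy as np
s=get_state();print({k:np.round(v,3) for k,v in s.items()})
for n in("side","top","wrist"):
    c=calibration(n);print(n,np.round(c["mtx"],1).tolist(),np.round(c["extrinsics"],3).tolist())
    cv2.imwrite(f"pics/{n}0.png",snapshot(n)[...,::-1])
E
```

```text
pics
{'time_s': np.float64(0.0), 'joint_positions': array([ 1.119,  0.159,  1.598, -0.   ,  1.386, -0.21 ]), 'qvel': array([ 0.   , -0.001, -0.   , -0.   ,  0.002, -0.   ]), 'tau': array([ 1.0000e-03, -3.8554e+01, -3.2212e+01,  7.0000e-02,  3.7000e-02,
       -0.0000e+00]), 'tool_pos': array([0.137, 0.558, 0.222]), 'tcp_rot': array([-3.790e-01, -3.118e+00,  3.000e-03]), 'force': array([-0.478, -0.189, -1.048]), 'wrist_torque': array([-0.001,  0.005,  0.036]), 'gripper_force': np.float64(0.0), 'finger_gap': np.float64(0.092)}
side [[467.8, 0.0, 319.1], [0.0, 467.8, 246.0], [0.0, 0.0, 1.0]] [[0.781, -0.409, 0.473, 0.013], [-0.625, -0.49, 0.608, -0.724], [-0.017, -0.77, -0.638, 0.779], [0.0, 0.0, 0.0, 1.0]]
top [[531.5, 0.0, 318.9], [0.0, 531.5, 236.1], [0.0, 0.0, 1.0]] [[0.017, -0.998, 0.054, 0.446], [-1.0, -0.017, -0.004, -0.08], [0.005, -0.054, -0.999, 1.449], [0.0, 0.0, 0.0, 1.0]]
wrist [[371.6, 0.0, 313.8], [0.0, 371.6, 239.7], [0.0, 0.0, 1.0]] [[0.239, 0.942, 0.235, 0.072], [0.971, -0.231, -0.06, 0.573], [-0.002, 0.243, -0.97, 0.384], [0.0, 0.0, 0.0, 1.0]]
```

View pics/top0.png

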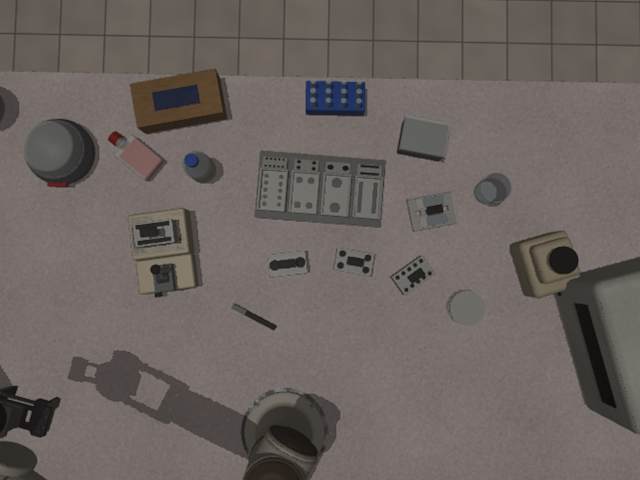

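View pics/side0.png

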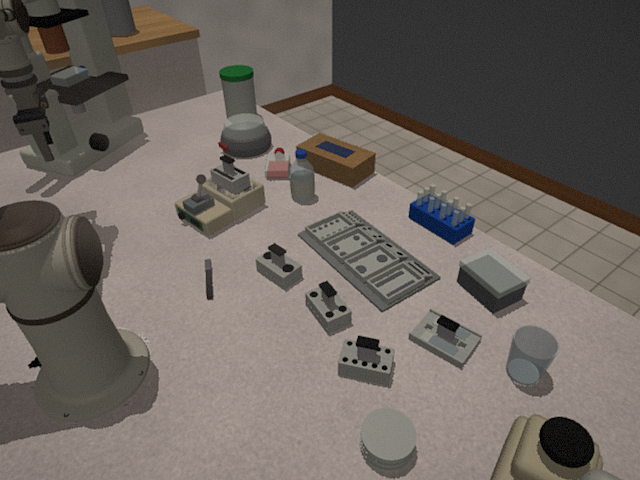

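The top view shows the heater at (160,250) with its lever at (158,270) and block_slit at (157,232). The rack slots run left to right ten, four, two, slit at (273..370,190). block_two is at (288,263), four at (355,261), ten at (412,275). The plate is at (431,211), the bottle at (199,167) and the dishes at (466,308). The side view agrees. I'll enlarge both to measure.

```bash
cat > h.py <<'E'
import numpy as np,cv2
from scipy.spatial.transform import Rotation as R
from plant import *
def ray(n,px,c=None):
    c=c or calibration(n);K=c["mtx"];E=np.array(c["extrinsics"]);p=(np.array(px,float)-[K[0][2],K[1][2]])/K[0][0]
    if n=="wrist":
        r=np.linalg.norm(p)+1e-12;d=np.r_[p/r*np.sin(r),np.cos(r)]
    else:d=np.r_[p,1]
    d=E[:3,:3]@d;return E[:3,3],d/np.linalg.norm(d)
def atz(n,px,z,c=None):
    o,d=ray(n,px,c);return o+d*(z-o[2])/d[2]
def tri(*rs):
    A=sum(np.eye(3)-np.outer(d,d) for o,d in rs);b=sum((np.eye(3)-np.outer(d,d))@o for o,d in rs)
    p=np.linalg.solve(A,b);return p,max(np.linalg.norm((np.eye(3)-np.outer(d,d))@(p-o)) for o,d in rs)
def proj(n,P,c=None):
    c=c or calibration(n);K=c["mtx"];E=np.array(c["extrinsics"]);v=E[:3,:3].T@(np.array(P)-E[:3,3])
    q=v[:2]/v[2]
    if n=="wrist": q=v[:2]/np.linalg.norm(v[:2])*np.arctan2(np.linalg.norm(v[:2]),v[2])
    return q*K[0][0]+[K[0][2],K[1][2]]
def go(P,yaw=None):
    """tool-frame shift to reach world P; yaw: world angle of tool y (mod 180)"""
    s=get_state();M=R.from_rotvec(s["tcp_rot"]).as_matrix();d=M.T@(np.array(P)-s["tool_pos"])
    a=np.degrees(np.arctan2(M[1,1],M[0,1]));t=0
    if yaw is not None:
        t=-((yaw-a+90)%180-90)   # tool z is down
    return np.round(d,4),np.round(t,2),"tool y az %.2f"%a,"j6 %.2f"%s["joint_positions"][5]
E
python3 - <<'E'
import cv2,numpy as np
t=cv2.imread("pics/top0.png")[140:330,120:480];s=cv2.imread("pics/side0.png")[140:400,170:530]
cv2.imwrite("pics/c1.png",cv2.resize(t,(800,422),interpolation=cv2.INTER_CUBIC))
cv2.imwrite("pics/c2.png",cv2.resize(s,(800,578),interpolation=cv2.INTER_CUBIC))
E
```

```text
(no output)
```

View pics/c1.png

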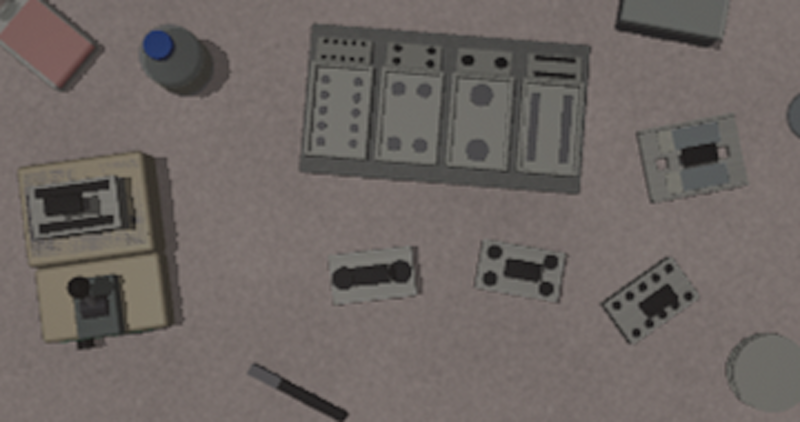

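View pics/c2.png

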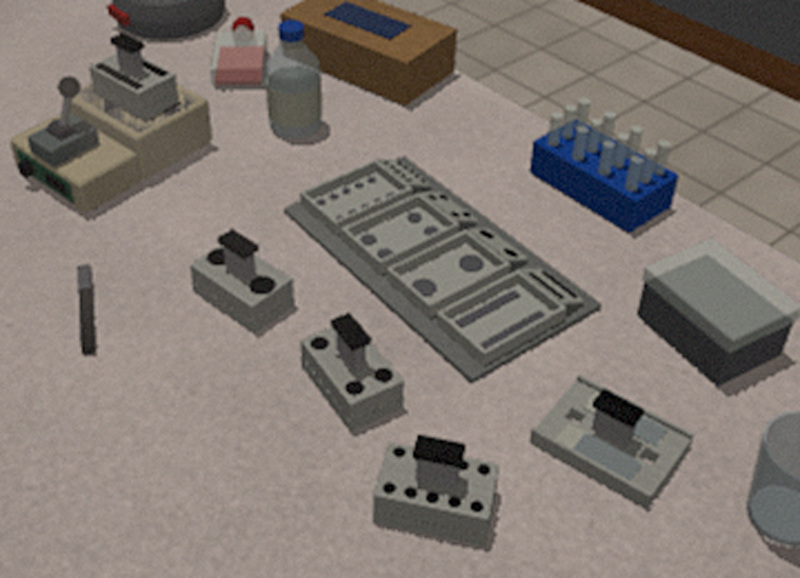

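Run:
```python
from h import *
f=.45
T=lambda u,v:(120+u*f-.25,140+v*f-.25)
S=lambda u,v:(170+u*f-.25,140+v*f-.25)
D={"slit":((64,200),(127,43)),"two":((374,275),(238,244)),"four":((523,270),(351,332)),"ten":((658,300),(440,452)),"plate":((699,154),(618,406)),"knob":((79,288),(69,87)),"sl_ten":((342,111),(360,198)),"sl_slit":((551,127),(503,315)),"bottlecap":((158,44),(292,32))}
for k,(t,s) in D.items():
    p,e=tri(ray("top",T(*t)),ray("side",S(*s)));print(k,p.round(3),round(e,4))
for k,a,z in [("ten",((602,302),(629,343),(699,294),(668,258)),.04),("four",((483,241),(567,247),(559,300),(475,292)),.04),("two",((328,253),(412,247),(418,295),(333,304)),.04),("plate",((637,132),(737,115),(748,185),(653,203)),.014),("heat",((19,168),(144,152),(158,250),(34,266)),.07),("rack",((313,25),(591,45),(580,193),(301,169)),.008),("slit",((26,183),(118,174),(122,225),(32,237)),.11)]:
    P=np.array([atz("top",T(*q),z)[:2] for q in a]);d=P[1]-P[0]+P[2]-P[3]; print(k,P.mean(0).round(3),np.linalg.norm(np.diff(P,axis=0),axis=1).round(3),"az01 %.1f"%np.degrees(np.arctan2(d[1],d[0])))
for u in [(342,111),(410,117),(481,123),(551,127)]: print(atz("top",T(*u),.012).round(4))
```

```text
slit [0.523 0.334 0.146] 0.0018
two [ 0.447 -0.007  0.081] 0.0008
four [ 0.457 -0.18   0.079] 0.0
ten [ 0.425 -0.337  0.077] 0.0
plate [ 0.598 -0.389  0.055] 0.0
knob [0.428 0.318 0.127] 0.0008
sl_ten [0.648 0.038 0.016] 0.0013
sl_slit [ 0.632 -0.216  0.02 ] 0.0002
bottlecap [0.702 0.236 0.138] 0.0005
ten [ 0.425 -0.334] [0.058 0.102 0.056] az01 -142.3
four [ 0.457 -0.18 ] [0.101 0.064 0.1  ] az01 -93.8
two [ 0.448 -0.004] [0.1   0.058 0.102] az01 -83.9
plate [ 0.597 -0.391] [0.124 0.087 0.118] az01 -78.8
heat [0.519 0.328] [0.147 0.116 0.145] az01 -81.6
rack [ 0.655 -0.088] [0.343 0.183 0.343] az01 -93.5
slit [0.522 0.332] [0.105 0.058 0.102] az01 -82.4
[0.6478 0.0396 0.012 ]
[ 0.6419 -0.0438  0.012 ]
[ 0.6361 -0.1308  0.012 ]
[ 0.6327 -0.2165  0.012 ]
```

The points triangulate to heights that match the text: caps at about 0.08, plate cap 0.055, knob 0.127, and the edge lengths fit. Next I go over the heater.

Run:
```python
from h import *
print(go([.45,.32,.30],98.4))
```

```text
(array([-0.3603, -0.1562, -0.078 ]), np.float64(-22.25), 'tool y az 76.15', 'j6 -0.21')
```

Call:
send_rows --increments "-.036 -.0156 -.0078 0 .0919;-.036 -.0156 -.0078 0 .0919;-.036 -.0156 -.0078 0 .0919;-.036 -.0156 -.0078 0 .0919;-.036 -.0156 -.0078 0 .0919"

```text
time_s: 0.57
tool_pos: [0.2947, 0.438, 0.2617]
tcp_rot: [-0.378, -3.118, 0.001]
force: [0.8, 0.2, 0.5]
finger_gap: 0.0918
gripper_force: 0.0
```

Call:
send_rows --increments "-.036 -.0156 -.0078 0 .0919;-.036 -.0156 -.0078 0 .0919;-.036 -.0156 -.0078 0 .0919;-.036 -.0156 -.0078 0 .0919;-.036 -.0156 -.0078 0 .0919"

```text
time_s: 0.98
tool_pos: [0.451, 0.319, 0.3008]
tcp_rot: [-0.379, -3.118, 0.0]
force: [-0.7, 1.0, 0.3]
finger_gap: 0.092
gripper_force: 0.0
```

Call:
send_rows --increments "0 0 0 -5.6 .0919;0 0 0 -5.6 .0919;0 0 0 -5.6 .0919;0 0 0 -5.5 .0919;0 0 0 0 .0919"

```text
time_s: 1.4
tool_pos: [0.4498, 0.3204, 0.3002]
tcp_rot: [0.234, -3.132, 0.0]
force: [0.7, 0.2, 0.9]
finger_gap: 0.0922
gripper_force: 0.0
```

Run:
```python
from h import *
import pickle
c=calibration("wrist");im=snapshot("wrist")[...,::-1]
pickle.dump(c,open("w1.pkl","wb"));cv2.imwrite("pics/w1.png",im)
print(go([.45,.32,.30],98.4))
for P in ([.523,.334,.152],[.428,.318,.127]): print(proj("wrist",P,c))
```

```text
(array([-0.0002, -0.0005,  0.0002]), np.float64(-0.07), 'tool y az 98.33', 'j6 -1.32')
[318.00428453 308.21889009]
[316.24752668 199.25031782]
```

View pics/w1.png

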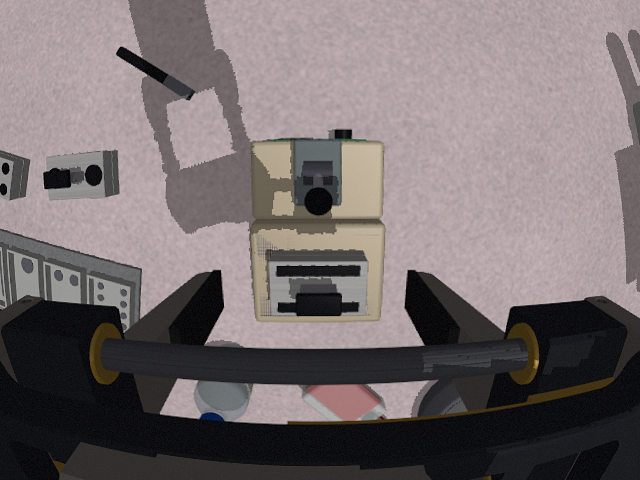

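The wrist view shows the heater square to the tool. The knob is at (318,201), the slit block's cap at (319,304), and the deck/seat edge runs level from (251,220) to (383,220).

Run:
```python
from h import *
import pickle
c=pickle.load(open("w1.pkl","rb"))
k,e=tri(ray("wrist",(318,201),c),ray("top",(120+79*.45-.25,140+288*.45-.25)),ray("side",(170+69*.45-.25,140+87*.45-.25)));print("knob",k,e)
p,e=tri(ray("wrist",(319,304),c),ray("top",(120+64*.45-.25,140+200*.45-.25)),ray("side",(170+127*.45-.25,140+43*.45-.25)));print("cap",p,e)
print(atz("wrist",(318,201),.1247,c),atz("wrist",(319,304),.152,c))
a=atz("wrist",(251,220),.07,c);b=atz("wrist",(383,220),.07,c);print(a,b,np.degrees(np.arctan2(*(a-b)[1::-1])))
print(go([k[0],k[1],.114]),go([k[0],k[1],.114])[0]+[0,0,0])
```

```text
knob [0.42891097 0.31932721 0.12642295] 0.0011831743211115422
cap [0.5228085  0.33455093 0.14495302] 0.002261085741179012
[0.42967205 0.31989546 0.1247    ] [0.51866944 0.33424562 0.152     ]
[0.46832746 0.25279949 0.07      ] [0.44681814 0.39477696 0.07      ] -81.38530568978692
(array([0.0207, 0.0019, 0.1863]), np.int64(0), 'tool y az 98.33', 'j6 -1.32') [0.0207 0.0019 0.1863]
```

Call:
send_rows --increments ".0207 .0019 .02 0 .0919;0 0 .041 0 .0919;0 0 .041 0 .07;0 0 .041 0 .06;0 0 .041 0 .05"

```text
time_s: 1.87
tool_pos: [0.4287, 0.3195, 0.1151]
tcp_rot: [-0.227, 3.133, 0.001]
force: [0.4, -0.6, 0.2]
finger_gap: 0.0739
gripper_force: 0.0
```

Call:
send_rows --increments "0 0 0 0 .02;0 0 0 0 .015;0 0 0 0 .015;0 0 0 0 .015;0 0 0 0 .015"

```text
time_s: 2.28
tool_pos: [0.4312, 0.3204, 0.1198]
tcp_rot: [-0.23, 3.128, 0.003]
force: [0.4, -0.4, -0.5]
finger_gap: 0.0407
gripper_force: 0.0
```

Call:
send_rows --increments "0 0 0 0 .015;0 0 0 0 .015;0 0 0 0 .015;0 0 0 0 .015;0 0 0 0 .015"

```text
time_s: 2.7
tool_pos: [0.43, 0.3211, 0.1181]
tcp_rot: [-0.231, 3.13, 0.005]
force: [-0.2, 4.7, 3.1]
finger_gap: 0.0241
gripper_force: 30.0
```

Call:
send_rows --increments ".0111 0 -.0047 0 .015;.0117 0 -.0024 0 .015;.012 0 0 0 .015;.0117 0 .0024 0 .015;.0111 0 .0047 0 .015"

```text
time_s: 3.12
tool_pos: [0.3737, 0.3124, 0.1175]
tcp_rot: [-0.231, 3.127, 0.006]
force: [23.8, 7.7, 18.7]
finger_gap: 0.0239
gripper_force: 30.0
```

Call:
send_rows --increments ".004 0 .002 0 .015;0 0 0 0 .015;0 0 0 0 .015"

```text
time_s: 3.37
tool_pos: [0.374, 0.3125, 0.1178]
tcp_rot: [-0.23, 3.118, 0.008]
force: [13.0, 6.3, -1.2]
finger_gap: 0.0242
gripper_force: 30.0
```

Call:
send_rows --increments "0 0 0 0 .07;0 0 0 0 .07;0 0 0 0 .07;0 0 0 0 .07;0 0 -.01 0 .07"

```text
time_s: 3.78
tool_pos: [0.3663, 0.3094, 0.1227]
tcp_rot: [0.231, -3.128, 0.003]
force: [-0.4, 0.0, -0.5]
finger_gap: 0.0554
gripper_force: 0.0
```

Call:
send_rows --increments "0 0 -.04 0 .07;0 0 -.04 0 .07;-.03 0 -.04 0 .07;-.04 0 -.03 0 .07;-.04 0 -.02 0 .07"

```text
time_s: 4.2
tool_pos: [0.4638, 0.3251, 0.2862]
tcp_rot: [-0.233, 3.128, 0.002]
force: [-0.0, 0.9, 1.4]
finger_gap: 0.0701
gripper_force: 0.0
```

Call:
send_rows --increments "-.04 0 0 7 .07;0 0 0 7 .07;0 0 0 7 .07;0 0 0 7 .07;0 0 0 7 .07"

```text
time_s: 4.62
tool_pos: [0.5023, 0.3302, 0.2818]
tcp_rot: [-0.731, -3.055, 0.001]
force: [0.8, -0.3, 0.1]
finger_gap: 0.0699
gripper_force: 0.0
```

Call:
send_rows --increments "0 0 0 7 .07;0 0 0 7 .07;0 0 0 7 .07;0 0 0 7 .07;0 0 0 7 .07"

```text
time_s: 5.03
tool_pos: [0.502, 0.3302, 0.2821]
tcp_rot: [-1.616, -2.694, 0.001]
force: [-0.5, -0.7, 0.6]
finger_gap: 0.07
gripper_force: 0.0
```

Call:
send_rows --increments "0 0 0 7 .07;0 0 0 7 .07;0 0 0 6 .07;0 0 0 0 .07"

```text
time_s: 5.37
tool_pos: [0.502, 0.3302, 0.282]
tcp_rot: [-2.055, -2.376, 0.001]
force: [0.4, 0.5, -0.1]
finger_gap: 0.0698
gripper_force: 0.0
```

Run:
```python
from h import *
import pickle
c=calibration("wrist");im=snapshot("wrist")[...,::-1]
pickle.dump(c,open("w2.pkl","wb"));cv2.imwrite("pics/w2.png",im)
print(get_state()["tool_pos"],go([.517,.334,.30],8.6))
for P in ([.5175,.334,.152],[.374,.3125,.1247]): print(proj("wrist",P,c))
```

```text
[0.5021165  0.33021746 0.28199619] (array([ 0.0015,  0.0153, -0.018 ]), np.float64(-0.03), 'tool y az 8.57', 'j6 0.23')
[333.35822906 229.83767631]
[173.6843193  224.37640069]
```

View pics/w2.png

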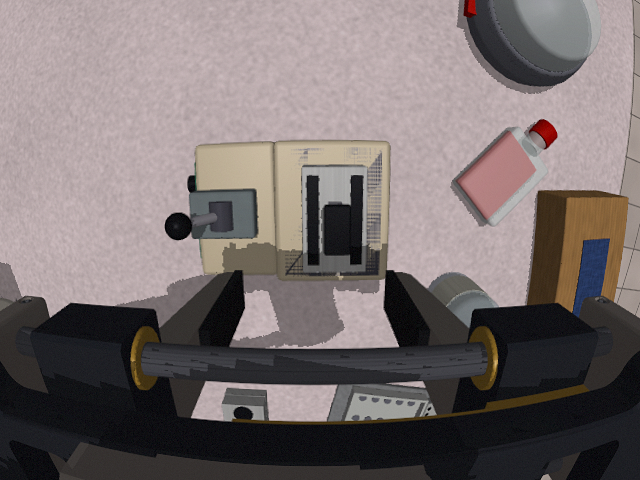

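The lever leans away (knob at (177,226)), so the heater is off. The slit block's cap is centred at about (337,231).

Run:
```python
from h import *
import pickle
c=pickle.load(open("w2.pkl","rb"));c1=pickle.load(open("w1.pkl","rb"))
print(tri(ray("wrist",(319,304),c1),ray("wrist",(337,230),c)))
print("cap",atz("wrist",(337,230),.152,c),"top mid",atz("wrist",(335,220),.11,c), "knob",atz("wrist",(177,226),.1247,c))
g=atz("wrist",(337,230),.152,c);g[2]=.127
print(go(g,8.6))
```

```text
(array([0.52036672, 0.33409477, 0.14902047]), np.float64(0.0005425761621595193))
cap [0.52043771 0.33429761 0.152     ] top mid [0.5211448  0.33444403 0.11      ] knob [0.37741989 0.31142236 0.1247    ]
(array([0.0013, 0.0187, 0.155 ]), np.float64(-0.03), 'tool y az 8.57', 'j6 0.23')
```

Call:
send_rows --increments ".0013 .0187 .02 0 .07;0 0 .04 0 .07;0 0 .04 0 .06;0 0 .035 0 .05;0 0 .02 0 .05"

```text
time_s: 5.83
tool_pos: [0.518, 0.3332, 0.1218]
tcp_rot: [-2.046, -2.38, 0.01]
force: [-0.4, 0.6, -0.1]
finger_gap: 0.0521
gripper_force: 0.0
```

Call:
send_rows --increments "0 0 0 0 .01;0 0 0 0 .01;0 0 0 0 .01;0 0 0 0 .01;0 0 0 0 .01"

```text
time_s: 6.25
tool_pos: [0.5215, 0.3349, 0.129]
tcp_rot: [2.05, 2.379, 0.004]
force: [-2.4, 0.1, 4.8]
finger_gap: 0.0214
gripper_force: 30.0
```

Call:
send_rows --increments "0 0 0 0 .01;0 0 0 0 .01"

```text
time_s: 6.42
tool_pos: [0.5215, 0.3349, 0.129]
tcp_rot: [2.05, 2.379, 0.004]
force: [-2.1, -0.2, 6.8]
finger_gap: 0.0215
gripper_force: 30.0
```

Call:
send_rows --increments "0 0 -.01 0 .01;0 0 -.02 0 .01;0 0 -.03 0 .01;0 0 -.035 0 .01;0 0 -.035 0 .01"

```text
time_s: 6.83
tool_pos: [0.5197, 0.334, 0.2574]
tcp_rot: [-2.051, -2.378, 0.003]
force: [1.2, -0.6, -3.8]
finger_gap: 0.0216
gripper_force: 30.0
```

Call:
send_rows --increments "-.02 .005 -.003 0 .01;-.03 .0083 -.003 0 .01;-.03 .0083 -.003 0 .01;-.03 .0083 -.003 0 .01;-.03 .0083 -.003 0 .01"

```text
time_s: 7.25
tool_pos: [0.579, 0.2001, 0.2719]
tcp_rot: [-2.051, -2.379, 0.001]
force: [-0.4, 1.1, -3.4]
finger_gap: 0.0216
gripper_force: 30.0
```

Call:
send_rows --increments "-.03 .0083 -.003 0 .01;-.03 .0083 -.003 0 .01;-.03 .0083 -.003 0 .01;-.03 .0083 -.003 0 .01;-.03 .0083 -.003 0 .01"

```text
time_s: 7.67
tool_pos: [0.6421, 0.0577, 0.2868]
tcp_rot: [-2.051, -2.379, 0.001]
force: [1.1, 1.2, -3.7]
finger_gap: 0.0216
gripper_force: 30.0
```

Call:
send_rows --increments "-.03 .0083 -.003 0 .01;-.03 .0083 -.003 0 .01;-.03 .0083 -.003 0 .01;-.03 .0083 -.003 0 .01;-.03 .0083 -.003 0 .01"

```text
time_s: 8.08
tool_pos: [0.7052, -0.0845, 0.3016]
tcp_rot: [-2.051, -2.378, 0.001]
force: [0.2, 0.9, -3.2]
finger_gap: 0.0215
gripper_force: 30.0
```

Call:
send_rows --increments "-.01 .003 0 -4 .01;0 0 0 -6.5 .01;0 0 0 -6.5 .01;0 0 0 -6.5 .01;0 0 0 -6.5 .01"

```text
time_s: 8.5
tool_pos: [0.7093, -0.0927, 0.3012]
tcp_rot: [-1.358, -2.832, 0.0]
force: [-0.5, 0.6, -3.6]
finger_gap: 0.0218
gripper_force: 30.0
```

Call:
send_rows --increments "0 0 0 -6.5 .01;0 0 0 -6.5 .01;0 0 0 -6.5 .01;0 0 0 -6.5 .01;0 0 0 -6.5 .01"

```text
time_s: 8.92
tool_pos: [0.7092, -0.0925, 0.3014]
tcp_rot: [-0.511, -3.099, -0.0]
force: [-0.0, 0.3, -3.2]
finger_gap: 0.0215
gripper_force: 30.0
```

Call:
send_rows --increments "0 0 0 -6.5 .01;0 0 0 -6.5 .01;0 0 0 -2.5 .01;0 0 0 0 .01"

```text
time_s: 9.25
tool_pos: [0.7093, -0.0925, 0.3014]
tcp_rot: [-0.096, -3.139, -0.0]
force: [-0.1, -0.2, -3.7]
finger_gap: 0.0216
gripper_force: 30.0
```

Run:
```python
from h import *
import pickle
c=calibration("wrist");im=snapshot("wrist")[...,::-1]
pickle.dump(c,open("w3.pkl","wb"));cv2.imwrite("pics/w3.png",im)
print(get_state()["tool_pos"],get_state()["finger_gap"],go([.6327,-.2165,.30],86.5))
for P in [.6478,.0396,.012 ],[.6419,-.0438,.012],[.6361,-.1308,.012],[.6327,-.2165,.012]: print(proj("wrist",P,c))
```

```text
[ 0.70930173 -0.09246368  0.30139929] 0.021221231716313346 (array([ 0.0686, -0.1286,  0.0014]), np.float64(-0.11), 'tool y az 86.39', 'j6 -1.81')
[418.40829991 149.78670406]
[351.66709955 146.97865618]
[279.46271992 146.47861371]
[210.84261021 150.01299214]
```

View pics/w3.png

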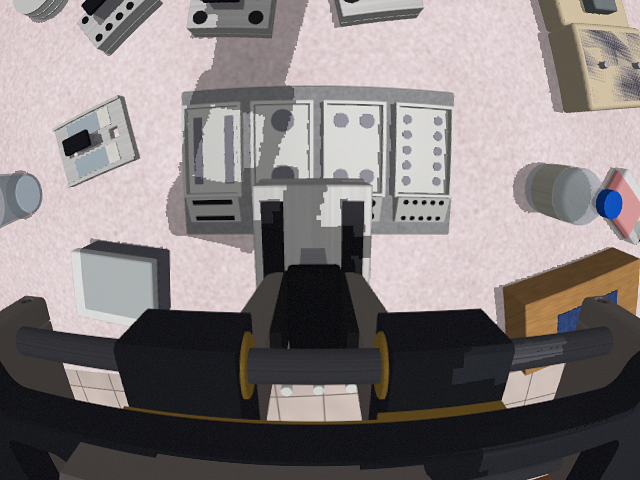

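The wrist view shows all four rack slots (slit at 213, two at 283, four at 354, ten at 423, all near y=150) and the freed heater with its pegs at upper right. The block is held square. I'll zoom in on the slots.

Run:
```python
import cv2
cv2.imwrite("pics/c3.png",cv2.resize(cv2.imread("pics/w3.png")[85:245,170:470],(800,427),interpolation=cv2.INTER_CUBIC))
```

```text
(no output)
```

View pics/c3.png

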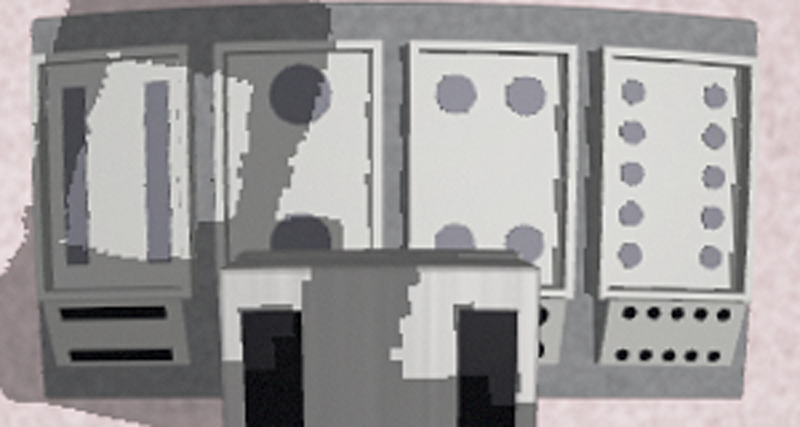

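Run:
```python
from h import *
import pickle
c=pickle.load(open("w3.pkl","rb"));f=.375
W=lambda u,v:atz("wrist",(170+u*f-.3,85+v*f-.3),.012,c)[:2]
ten=[(633,92),(715,97),(631,132),(713,136),(631,173),(713,177),(630,214),(711,217),(630,255),(711,257)]
T=np.array([W(*q) for q in ten]);S=np.array([W(*q) for q in((75,88),(75,263),(157,82),(157,258))])
four=np.array([W(*q) for q in((456,94),(525,96),(454,241),(524,242))])
print("ten",T.mean(0),"slit",S.mean(0),"four",four.mean(0))
print("col dirs",[np.degrees(np.arctan2(*(d)[::-1])).round(2) for d in(T[0]-T[8],T[1]-T[9],S[0]-S[1],S[2]-S[3],four[0]-four[2],four[1]-four[3])],np.linalg.norm(S[0]-S[1]),np.linalg.norm(T.mean(0)-S.mean(0)))
d=T.mean(0)-S.mean(0);print("row az",np.degrees(np.arctan2(d[1],d[0])))
w=W(300,95);print("two well",w)
# slit check with z from top view
t=ray("top",(120+551*.45-.25,140+127*.45-.25));m=ray("wrist",(170+116*f,85+173*f),c);print(tri(t,m))
t=ray("top",(120+342*.45-.25,140+111*.45-.25));m=ray("wrist",(170+672*f,85+175*f),c);print(tri(t,m))
# held block: top front edge corners z~ tool z-.057+.04
z=get_state()["tool_pos"][2]-.057+.04
for q in((221,268),(540,266)):print("blk",atz("wrist",(170+q[0]*f,85+q[1]*f),z,c))
sx=[(240+302)/2,(458+518)/2]
# pegs
for q in((603,65),(637,68)):print("peg",atz("wrist",q,.082,c))
```

```text
ten [0.64848904 0.04417705] slit [ 0.63225608 -0.21396268] four [ 0.64293615 -0.04165041]
col dirs [np.float64(176.64), np.float64(176.65), np.float64(175.03), np.float64(175.48), np.float64(176.09), np.float64(176.79)] 0.08267904273236623 0.25864962860818397
row az 86.40172982249021
two well [ 0.60445818 -0.12541561]
(array([ 6.33434187e-01, -2.16992645e-01,  1.59312445e-04]), np.float64(0.001038324282799579))
(array([0.64729974, 0.03924438, 0.02589927]), np.float64(0.001637429846230472))
blk [ 0.65748726 -0.1204129   0.28439929]
blk [ 0.66066005 -0.06209506  0.28439929]
peg [0.52856977 0.28925582 0.082     ]
peg [0.52039214 0.36394398 0.082     ]
```

Call:
send_rows --increments ".0137 -.0255 0 0 .01;.0137 -.0255 0 0 .01;.0137 -.0255 0 0 .01;.0137 -.0255 0 0 .01;.0137 -.0255 0 0 .01"

```text
time_s: 9.72
tool_pos: [0.6323, -0.2164, 0.3016]
tcp_rot: [-0.1, -3.14, -0.0]
force: [1.4, -0.8, -2.6]
finger_gap: 0.0222
gripper_force: 3.0
```

Call:
send_rows --increments "0 0 .03 0 .01;0 0 .04 0 .01;0 0 .04 0 .01;0 0 .04 0 .01;0 0 .03 0 .01"

```text
time_s: 10.13
tool_pos: [0.6315, -0.2147, 0.1177]
tcp_rot: [-0.1, -3.136, -0.003]
force: [-0.1, -0.1, -3.6]
finger_gap: 0.022
gripper_force: 29.8
```

Call:
send_rows --increments "0 0 .022 0 .01;0 0 0 0 .01;0 0 0 0 .01"

```text
time_s: 10.38
tool_pos: [0.6324, -0.2151, 0.0986]
tcp_rot: [-0.099, -3.137, -0.002]
force: [1.3, 0.3, -2.8]
finger_gap: 0.0212
gripper_force: 29.8
```

Run:
```python
from h import *
import pickle
c=calibration("wrist");im=snapshot("wrist")[...,::-1]
pickle.dump(c,open("w4.pkl","wb"));cv2.imwrite("pics/w4.png",im)
print(get_state()["tool_pos"],go([.6325,-.2152,.071],86.4))
cv2.imwrite("pics/c4.png",cv2.resize(im[60:360,120:520],(800,600),interpolation=cv2.INTER_CUBIC))
```

```text
[ 0.63398547 -0.2159323   0.100996  ] (array([0.0016, 0.0007, 0.03  ]), np.float64(0.01), 'tool y az 86.41', 'j6 -2.02')
```

View pics/c4.png

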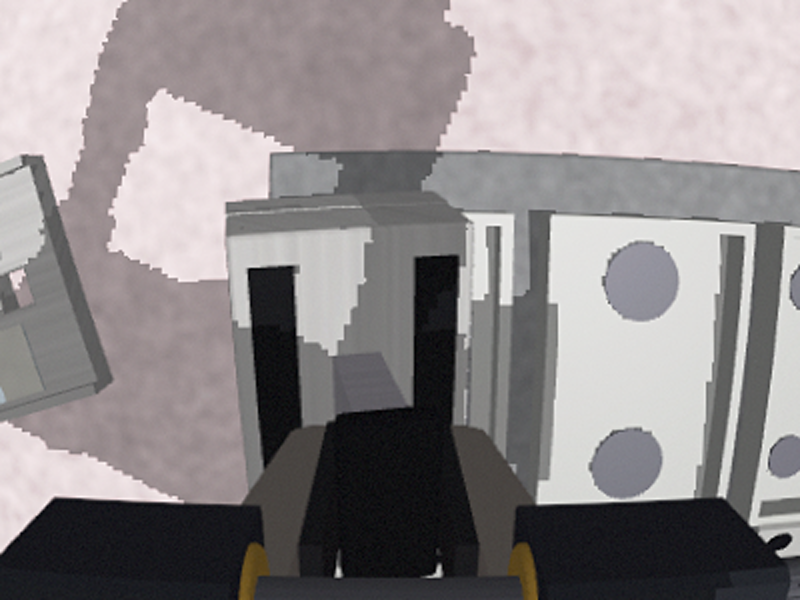

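The view shows the block over the slot, turned a little clockwise in the grip (top front edge (228,237)-(473,222) in the crop) by the slackening at 9.7 s. Slot two's wells are at (642,281) and (627,463). I'll work out the offset.

Run:
```python
from h import *
import pickle
c=pickle.load(open("w4.pkl","rb"))
q=lambda u,v:(120+u/2-.25,60+v/2-.25)
print("cam",c["extrinsics"][:3,3] if hasattr(c["extrinsics"],'shape') else [r[3] for r in c["extrinsics"]][:3])
w1=atz("wrist",q(642,281),.012,c);w2=atz("wrist",q(627,463),.012,c);print("wells",w1,w2)
m=(w1+w2)/2;d=w2-w1;print("axis az",np.degrees(np.arctan2(d[1],d[0])),np.linalg.norm(d));
a=np.radians(-3.6);ex=np.array([np.cos(a),np.sin(a),0]);ey=np.array([-ex[1],ex[0],0])
print("slot two",m,"slit",m-.086*ey)
for z in(.076,.079,.082):
    A=atz("wrist",q(228,237),z,c);B=atz("wrist",q(473,222),z,c);D=B-A
    print(z,A[:2],B[:2],np.linalg.norm(D),"az",np.degrees(np.arctan2(D[1],D[0])),"ctr",((A+B)/2+.05*np.array([-D[1],D[0],0])/-np.linalg.norm(D)*-1)[:2])
for z in(.036,.039,.042):
    A=atz("wrist",q(228,205),z,c);B=atz("wrist",q(437,193),z,c);print(z,A[:2],B[:2],np.linalg.norm(B-A))
# slit mark edges
print(atz("wrist",q(493,290),.012,c), atz("wrist",q(513,290),.012,c))
A=atz("wrist",q(270,152),.008,c);B=atz("wrist",q(800,170),.008,c);D=A-B;print("rack az",np.degrees(np.arctan2(D[1],D[0])),A)
```

```text
cam [ 0.56520263 -0.21230141  0.2614244 ]
wells [ 0.6039316  -0.12491734  0.012     ] [ 0.67212944 -0.1291152   0.012     ]
axis az -3.522347096411187 0.06832691265772564
slot two [ 0.63803052 -0.12701627  0.012     ] slit [ 0.63263053 -0.21284657  0.012     ]
0.076 [ 0.57655429 -0.25332645] [ 0.57698977 -0.19157153] 0.061756458592101694 az 89.59596778541504 ctr [ 0.52677327 -0.22209641]
0.079 [ 0.57637063 -0.2526627 ] [ 0.57679907 -0.19190692] 0.060757294667638496 az 89.59596778541503 ctr [ 0.52658609 -0.22193223]
0.082 [ 0.57618697 -0.25199895] [ 0.57660836 -0.19224231] 0.0597581307431753 az 89.59596778541501 ctr [ 0.52639891 -0.22176805]
0.036 [ 0.56915717 -0.26130791] [ 0.57016068 -0.19756018] 0.0637556215667252
0.039 [ 0.56910455 -0.26065572] [ 0.5700947  -0.19775636] 0.06290714704129677
0.042 [ 0.56905192 -0.26000353] [ 0.57002872 -0.19795254] 0.06205867251586829
[ 0.60459253 -0.1785907   0.012     ] [ 0.60495967 -0.17165921  0.012     ]
rack az -93.37083673539016 [ 0.55277413 -0.25136348  0.008     ]
```

The block is tilted in the grip by about 8-10°. I'll set it down on free bench at (0.50, 0.15) and regrip it.

Call:
send_rows --increments "0 0 -.02 0 .01;0 0 -.03 0 .01;0 0 -.03 0 .01;0 0 -.02 0 .01;.0129 .0297 0 0 .01"

```text
time_s: 10.85
tool_pos: [0.6275, -0.1919, 0.2106]
tcp_rot: [0.104, 3.122, -0.017]
force: [1.3, 0.7, -2.8]
finger_gap: 0.0215
gripper_force: 29.8
```

Call:
send_rows --increments ".0129 .0297 0 0 .01;.0129 .0297 0 0 .01;.0129 .0297 0 0 .01;.0129 .0297 0 0 .01;.0129 .0297 0 0 .01"

```text
time_s: 11.27
tool_pos: [0.5681, -0.032, 0.2034]
tcp_rot: [0.098, 3.134, -0.002]
force: [0.7, 0.5, -2.4]
finger_gap: 0.0217
gripper_force: 29.8
```

Call:
send_rows --increments ".0129 .0297 0 0 .01;.0129 .0297 0 0 .01;.0129 .0297 0 0 .01;.0129 .0297 0 0 .01;.0129 .0297 0 0 .01"

```text
time_s: 11.68
tool_pos: [0.513, 0.1207, 0.2034]
tcp_rot: [0.098, 3.133, 0.0]
force: [0.2, 0.3, -3.7]
finger_gap: 0.0215
gripper_force: 29.8
```

Call:
send_rows --increments ".0129 .0297 0 0 .01;0 0 .03 0 .01;0 0 .035 0 .01;0 0 .03 0 .01;0 0 .01 0 .01"

```text
time_s: 12.1
tool_pos: [0.4997, 0.15, 0.0932]
tcp_rot: [-0.097, -3.138, 0.0]
force: [-0.5, -0.1, -3.5]
finger_gap: 0.0213
gripper_force: 30.1
```

Call:
send_rows --increments "0 0 .006 0 .01;0 0 .006 0 .01;0 0 0 0 .01"

```text
time_s: 12.35
tool_pos: [0.5023, 0.1497, 0.0841]
tcp_rot: [0.098, 3.137, 0.0]
force: [-0.1, -0.7, -4.4]
finger_gap: 0.0218
gripper_force: 30.1
```

Call:
send_rows --increments "0 0 .005 0 .01;0 0 0 0 .01;0 0 0 0 .01"

```text
time_s: 12.6
tool_pos: [0.5015, 0.1497, 0.0784]
tcp_rot: [0.098, 3.139, 0.0]
force: [-0.6, 0.5, -3.9]
finger_gap: 0.0216
gripper_force: 30.1
```

Call:
send_rows --increments "0 0 .005 0 .01;0 0 0 0 .01;0 0 0 0 .01"

```text
time_s: 12.85
tool_pos: [0.5012, 0.1498, 0.0727]
tcp_rot: [0.097, 3.139, 0.0]
force: [0.8, 0.5, -1.9]
finger_gap: 0.0217
gripper_force: 30.0
```

Call:
send_rows --increments "0 0 .005 0 .01;0 0 0 0 .01;0 0 0 0 .01"

```text
time_s: 13.1
tool_pos: [0.502, 0.149, 0.071]
tcp_rot: [0.096, 3.139, -0.003]
force: [-10.4, -4.8, 19.9]
finger_gap: 0.0216
gripper_force: 30.0
```

Call:
send_rows --increments "0 0 0 0 .06;0 0 0 0 .06;0 0 0 0 .06;0 0 0 0 .06;0 0 0 0 .06"

```text
time_s: 13.52
tool_pos: [0.5006, 0.1497, 0.0672]
tcp_rot: [-0.097, -3.139, 0.0]
force: [-1.8, -0.8, -0.9]
finger_gap: 0.0529
gripper_force: 0.6
```

Call:
send_rows --increments "-.01 0 -.04 0 .06;-.01 0 -.04 0 .06;-.01 0 -.04 0 .06;-.01 0 -.04 0 .06;-.01 0 -.04 0 .06"

```text
time_s: 13.93
tool_pos: [0.5507, 0.1469, 0.2694]
tcp_rot: [-0.097, -3.14, -0.001]
force: [0.3, -0.0, -1.2]
finger_gap: 0.0598
gripper_force: 0.0
```

Call:
send_rows --increments "-.02 0 -.03 0 .06;-.02 0 0 0 .06;0 0 0 0 .06;0 0 0 0 .06;0 0 0 0 .06"

```text
time_s: 14.35
tool_pos: [0.5897, 0.1444, 0.296]
tcp_rot: [-0.097, -3.137, -0.0]
force: [-0.5, -0.3, 0.7]
finger_gap: 0.0604
gripper_force: 0.0
```

Run:
```python
from h import *
import pickle
c=calibration("wrist");im=np.ascontiguousarray(snapshot("wrist")[...,::-1])
pickle.dump(c,open("w5.pkl","wb"));cv2.imwrite("pics/w5.png",im)
t=np.ascontiguousarray(snapshot("top")[...,::-1]);cv2.imwrite("pics/top5.png",t)
print(get_state()["tool_pos"])
for n,i,P in(("wrist",im,[.5,.15,.04]),("wrist",im,[.42,.15,0]),("wrist",im,[.5,.2,0])):
    p=proj(n,P,c).astype(int);print(P,p,i[p[1]-2:p[1]+3,p[0]-2:p[0]+3].mean((0,1)))
b=im.astype(int);sat=b[...,2]-b[...,1]  # r-g pinkness
x0=im[:330];m=cv2.resize(x0,(640,330))
v=np.vstack([im[:360],cv2.cvtColor((np.clip(sat,0,25)*10).astype(np.uint8),cv2.COLOR_GRAY2BGR)[:240]]);cv2.imwrite("pics/v5.png",v[:600])
```

```text
[0.58954039 0.1444254  0.29632759]
[0.5, 0.15, 0.04] [315 129] [50.52 47.52 47.88]
[0.42, 0.15, 0] [310  67] [192.68 190.68 207.8 ]
[0.5, 0.2, 0] [355 129] [191.36 189.16 206.24]
```

View pics/v5.png

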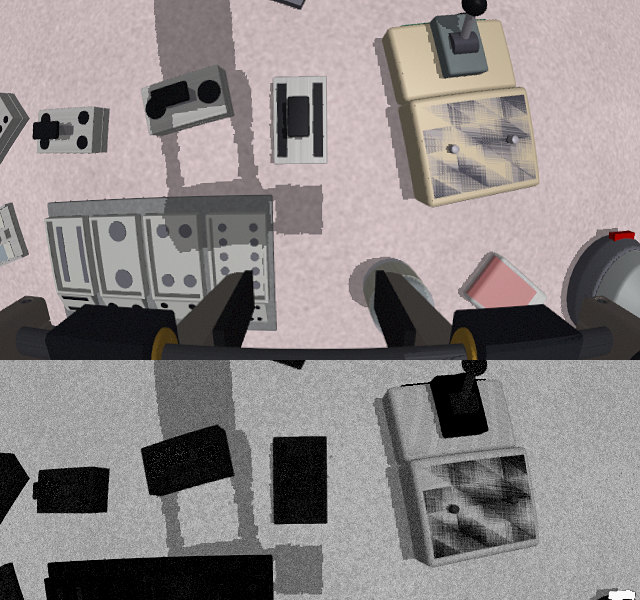

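The picture shows block_slit flat on the bench at (300,120). block_two has been knocked and turned at (187,100), block_four is at (70,130), and the pegs are at (453,149) and (514,140). The pinkness mask isolates the blocks cleanly, so I'll write a silhouette fit.

```bash
cat >> h.py <<'E'
from scipy.optimize import minimize
def box(x,y,z0,z1): return [(a,b,z) for a in(-x,x) for b in(-y,y) for z in(z0,z1)]
MOD={"block":[box(.05,.03,0,.04),box(.018,.006,.04,.074),box(.021,.011,.074,.082)],
     "plate":[box(.06,.045,0,.014),box(.018,.006,.014,.048),box(.021,.011,.048,.056)]}
def fit(n,im,c,mod,x,y,az,z=0.):
    S=3;b=cv2.GaussianBlur(im,(5,5),1).astype(int);m=((b[...,2]-b[...,1])<6).astype(np.uint8)
    p=proj(n,[x,y,z+.03],c).astype(int);w=90;x0,y0=max(p[0]-w,0),max(p[1]-w,0);m=m[y0:p[1]+w,x0:p[0]+w]
    m=cv2.morphologyEx(m,cv2.MORPH_OPEN,np.ones((3,3)))
    k,l,st,ce=cv2.connectedComponentsWithStats(m);q=p-[x0,y0];dd=[np.hypot(*(ce[i]-q)) if 150<st[i,4]<12000 else 1e9 for i in range(k)];dd[0]=1e9
    m=(l==np.argmin(dd)).astype(np.uint8);m=cv2.morphologyEx(m,cv2.MORPH_CLOSE,np.ones((7,7)))
    M=cv2.resize(m,None,fx=S,fy=S,interpolation=cv2.INTER_LINEAR)
    def cost(v):
        r=np.zeros_like(M);a=np.radians(v[2]);R2=np.array([[np.cos(a),-np.sin(a)],[np.sin(a),np.cos(a)]])
        for B in MOD[mod]:
            pts=[(proj(n,[*(R2@np.array(P[:2])+v[:2]/100),P[2]+z],c)-[x0,y0]+.5)*S-.5 for P in B]
            h=cv2.convexHull(np.round(np.array(pts)*16).astype(np.int32));cv2.fillConvexPoly(r,h,1,cv2.LINE_8,4)
        return 1-(r&M).sum()/max((r|M).sum(),1)
    best=min((minimize(cost,[x*100,y*100,az+d],method="Nelder-Mead",options=dict(initial_simplex=np.array([[x*100,y*100,az+d]]*4)+np.vstack([np.zeros(3),np.diag([1,1,8.])]),xatol=.005,fatol=1e-5)) for d in(-15,0,15)),key=lambda r:r.fun)
    return best.x[0]/100,best.x[1]/100,best.x[2],1-best.fun
E
python3 - <<'E'
from h import *
import pickle
c=pickle.load(open("w5.pkl","rb"));w=cv2.imread("pics/w5.png");t=cv2.imread("pics/top5.png");ct=calibration("top");s0=cv2.imread("pics/top0.png")
pr=lambda *a:print(*a[:1],np.round(a[1],4))
pr("slit w",fit("wrist",w,c,"block",.495,.15,-4));pr("slit t",fit("top",t,ct,"block",.495,.15,-4))
pr("two w",fit("wrist",w,c,"block",.48,.05,105));pr("two t",fit("top",t,ct,"block",.48,.05,105));pr("two t0",fit("top",s0,ct,"block",.447,-.005,96))
pr("four w",fit("wrist",w,c,"block",.457,-.08,86));
pr("four t",fit("top",t,ct,"block",.457,-.18,86))
pr("ten t",fit("top",t,ct,"block",.425,-.335,38));pr("plate t",fit("top",t,ct,"plate",.597,-.39,-79))
for q in((453,149),(514,140)):print("peg",atz("wrist",q,.082,c))
E
```

```text
slit w [ 0.4874  0.1331 -3.6893  0.9542]
slit t [ 0.4865  0.1312 -2.7566  0.9554]
two w [ 4.48600e-01 -2.00000e-03  9.79467e+01  9.60500e-01]
two t [ 4.47400e-01 -2.90000e-03  9.83215e+01  9.58200e-01]
two t0 [ 4.48200e-01 -3.70000e-03  9.75765e+01  9.61700e-01]
four w [ 0.4575 -0.1808 81.0028  0.9711]
four t [ 0.4567 -0.1797 81.2742  0.955 ]
ten t [  0.4243  -0.3378 -54.8308   0.9318]
plate t [  0.5985  -0.39   -78.2942   0.9611]
peg [0.52637131 0.29374102 0.082     ]
peg [0.51551118 0.36995541 0.082     ]
```

Run:
```python
from h import *
print(go([.4868,.1325,.058],86.4))
```

```text
(array([ 0.1012, -0.0182,  0.2386]), np.float64(0.07), 'tool y az 86.47', 'j6 -1.47')
```

Call:
send_rows --increments ".0202 -.0036 .02 0 .06;.0202 -.0036 .02 0 .06;.0202 -.0036 .02 0 .06;.0203 -.0037 .02 0 .06;.0203 -.0037 .02 0 .06"

```text
time_s: 14.87
tool_pos: [0.4865, 0.1324, 0.196]
tcp_rot: [-0.097, -3.139, -0.0]
force: [-0.2, -0.3, -0.3]
finger_gap: 0.06
gripper_force: 0.0
```

Call:
send_rows --increments "0 0 .04 0 .06;0 0 .04 0 .06;0 0 .03 0 .06;0 0 .02 0 .06;0 0 .0086 0 .06"

```text
time_s: 15.28
tool_pos: [0.4847, 0.1323, 0.0552]
tcp_rot: [-0.097, -3.133, 0.001]
force: [-0.4, 0.4, -1.0]
finger_gap: 0.0598
gripper_force: 0.0
```

Call:
send_rows --increments "0 0 0 0 .06;0 0 0 0 .01;0 0 0 0 .01;0 0 0 0 .01;0 0 0 0 .01"

```text
time_s: 15.7
tool_pos: [0.4898, 0.1323, 0.0605]
tcp_rot: [0.097, 3.137, 0.0]
force: [0.1, 0.1, -0.5]
finger_gap: 0.0357
gripper_force: 0.0
```

Call:
send_rows --increments "0 0 0 0 .01;0 0 0 0 .01;0 0 0 0 .01"

```text
time_s: 15.95
tool_pos: [0.4892, 0.1326, 0.0596]
tcp_rot: [0.098, 3.139, 0.001]
force: [1.4, 3.0, 2.1]
finger_gap: 0.0216
gripper_force: 30.0
```

Run:
```python
from h import *
print(get_state()["tool_pos"],go([.487,.1322,.058],86.4))
print(go([.6325,-.2147,.15],86.4))
```

```text
[0.48922583 0.13263054 0.05964562] (array([ 0.0022, -0.0006,  0.0016]), np.float64(0.04), 'tool y az 86.44', 'j6 -1.48')
(array([-0.1647, -0.3377, -0.0904]), np.float64(0.04), 'tool y az 86.44', 'j6 -1.48')
```

Call:
send_rows --increments "0 0 -.01 0 .01;0 0 -.025 0 .01;0 0 -.03 0 .01;0 0 -.03 0 .01;0 0 -.025 0 .01"

```text
time_s: 16.37
tool_pos: [0.4882, 0.1321, 0.1808]
tcp_rot: [-0.097, -3.14, 0.001]
force: [0.5, 0.3, -2.8]
finger_gap: 0.0216
gripper_force: 30.0
```

Call:
send_rows --increments "-.0139 -.02815 0 0 .01;-.0139 -.02815 0 0 .01;-.0139 -.02815 0 0 .01;-.0139 -.02815 0 0 .01;-.0139 -.02815 0 0 .01"

```text
time_s: 16.78
tool_pos: [0.5488, -0.0139, 0.1787]
tcp_rot: [-0.097, -3.138, -0.0]
force: [-0.5, 0.3, -3.5]
finger_gap: 0.0216
gripper_force: 30.0
```

Call:
send_rows --increments "-.0139 -.02815 0 0 .01;-.0139 -.02815 0 0 .01;-.0139 -.02815 0 0 .01;-.0139 -.02815 0 0 .01;-.0139 -.02815 0 0 .01"

```text
time_s: 17.2
tool_pos: [0.6094, -0.1586, 0.1784]
tcp_rot: [-0.098, -3.138, -0.001]
force: [0.4, 0.9, -3.0]
finger_gap: 0.0212
gripper_force: 30.0
```

Call:
send_rows --increments "-.0139 -.02815 0 0 .01;-.0139 -.02815 0 0 .01;0 0 .03 0 .01;0 0 .035 0 .01;0 0 .02 0 .01"

```text
time_s: 17.62
tool_pos: [0.6316, -0.2149, 0.0897]
tcp_rot: [-0.099, -3.134, -0.004]
force: [-0.9, 0.3, -4.8]
finger_gap: 0.0215
gripper_force: 30.0
```

Call:
send_rows --increments "0 0 0 0 .01;0 0 0 0 .01;0 0 0 0 .01;0 0 0 0 .01"

```text
time_s: 17.95
tool_pos: [0.6357, -0.216, 0.0969]
tcp_rot: [0.097, 3.136, -0.003]
force: [-0.5, 0.2, -3.3]
finger_gap: 0.0214
gripper_force: 30.0
```

Run:
```python
from h import *
import pickle
print(get_state()["tool_pos"],go([.6345,-.2147,.071],86.4))
c=calibration("wrist");im=snapshot("wrist")[...,::-1]
pickle.dump(c,open("w6.pkl","wb"));cv2.imwrite("pics/w6.png",im);print(get_state()["tool_pos"])
# colour segmentation: edges of held block near expected, print row of gray at block front edge
z=get_state()["tool_pos"][2]-.059
for P in([.5825,-.2117,z+.04],[.5825,-.2117,z]):print(proj("wrist",P,c))
```

```text
[ 0.63570109 -0.21596412  0.09694668] (array([0.0014, 0.0012, 0.0259]), np.float64(0.06), 'tool y az 86.46', 'j6 -2.02')
[ 0.63564398 -0.21590913  0.09684902]
[318.45734918 177.6355374 ]
[317.76729815 172.11436345]
```

Call:
send_rows --increments ".0014 .0012 .008 0 .01;0 0 .006 0 .01;0 0 0 0 .01;0 0 0 0 .01"

```text
time_s: 18.33
tool_pos: [0.6325, -0.2136, 0.0793]
tcp_rot: [-0.097, -3.139, -0.001]
force: [1.5, 0.9, -3.7]
finger_gap: 0.0214
gripper_force: 30.0
```

Call:
send_rows --increments "0 0 .005 0 .01;0 0 0 0 .01;0 0 .004 0 .01;0 0 0 0 .01;0 0 0 0 .01"

```text
time_s: 18.75
tool_pos: [0.6329, -0.2137, 0.0722]
tcp_rot: [-0.097, -3.14, -0.001]
force: [-3.4, 2.6, 5.2]
finger_gap: 0.0215
gripper_force: 30.0
```

Call:
send_rows --increments "0 0 .002 0 .01;0 0 0 0 .01;0 0 0 0 .01"

```text
time_s: 19.0
tool_pos: [0.633, -0.2135, 0.0721]
tcp_rot: [-0.097, -3.14, -0.001]
force: [-8.0, 5.4, 15.3]
finger_gap: 0.0215
gripper_force: 30.0
```

Call:
send_rows --increments "0 0 0 0 .05;0 0 0 0 .05;0 0 0 0 .05;0 0 0 0 .05;0 0 -.01 0 .05"

```text
time_s: 19.42
tool_pos: [0.6313, -0.2133, 0.0767]
tcp_rot: [-0.098, -3.136, -0.003]
force: [0.6, 0.9, -1.3]
finger_gap: 0.0497
gripper_force: 0.0
```

Call:
send_rows --increments "0 0 -.04 0 .06;0 0 -.04 0 .06;0 0 -.04 0 .06;.03 .02 -.04 0 .06;.03 .02 -.03 0 .06"

```text
time_s: 19.83
tool_pos: [0.5858, -0.1787, 0.2603]
tcp_rot: [0.099, 3.136, -0.004]
force: [0.9, 0.1, 1.0]
finger_gap: 0.0598
gripper_force: 0.0
```

Call:
send_rows --increments "0 .03 0 0 .06;0 .03 0 0 .06;0 .0 0 0 .06;0 0 0 0 .06;0 0 0 0 .06"

```text
time_s: 20.25
tool_pos: [0.5888, -0.1182, 0.2568]
tcp_rot: [0.097, 3.14, -0.001]
force: [-0.1, 0.4, -0.2]
finger_gap: 0.0604
gripper_force: 0.0
```

Run:
```python
from h import *
import pickle
c=calibration("wrist");w=np.ascontiguousarray(snapshot("wrist")[...,::-1]);pickle.dump(c,open("w7.pkl","wb"));cv2.imwrite("pics/w7.png",w)
t=np.ascontiguousarray(snapshot("top")[...,::-1]);cv2.imwrite("pics/top7.png",t);ct=calibration("top");print(get_state()["tool_pos"])
pr=lambda *a:print(*a[:1],np.round(a[1],4))
pr("two w",fit("wrist",w,c,"block",.448,-.003,98));pr("four w",fit("wrist",w,c,"block",.457,-.18,84));pr("ten w",fit("wrist",w,c,"block",.425,-.335,36));pr("plate w",fit("wrist",w,c,"plate",.598,-.39,102))
pr("two t",fit("top",t,ct,"block",.448,-.003,98));pr("four t",fit("top",t,ct,"block",.457,-.18,84));pr("ten t",fit("top",t,ct,"block",.425,-.335,36));pr("plate t",fit("top",t,ct,"plate",.598,-.39,102))
a=w[:,:];b=t[140:330,120:480]
cv2.imwrite("pics/v7.png",np.vstack([w[:360],cv2.resize(b,(640,338))[:240]]))
```

```text
[ 0.58875032 -0.11880079  0.25638725]
two w [ 4.48700e-01 -2.00000e-03  9.84406e+01  9.58000e-01]
four w [ 0.4572 -0.1785 80.985   0.9749]
ten w [  0.4245  -0.337  125.3061   0.9456]
plate w [  0.5999  -0.3908 101.7262   0.9752]
two t [ 4.48e-01 -3.00e-03  8.30e+01  0.00e+00]
four t [ 0.457 -0.18  69.     0.   ]
ten t [  0.4236  -0.337  125.1441   0.9361]
plate t [  0.5986  -0.3901 101.7651   0.9615]
```

View pics/v7.png

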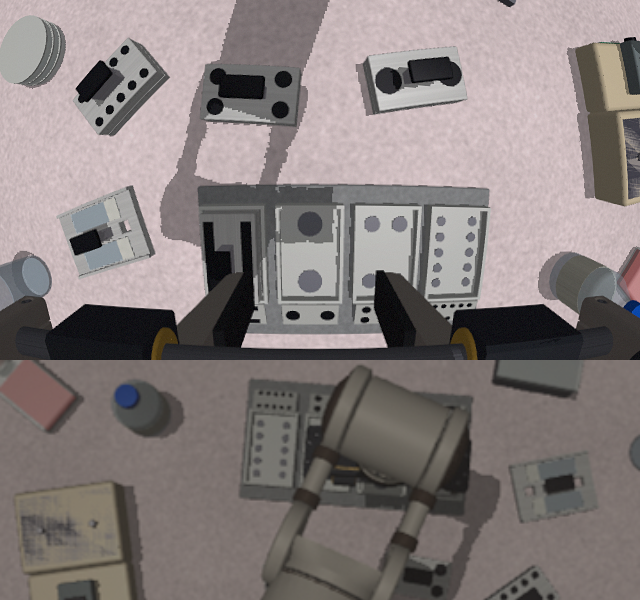

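The slit block sits square in its slot. Next is block_four at (0.457,-0.179), long axis az 81°.

Call:
send_rows --increments ".0255 -.0137 0 0 .06;.0255 -.0137 0 0 .06;.0255 -.0137 0 0 .06;.0255 -.0137 0 0 .06;.0255 -.0137 0 0 .06"

```text
time_s: 20.77
tool_pos: [0.4559, -0.1795, 0.2563]
tcp_rot: [-0.099, -3.14, 0.0]
force: [-0.3, -0.0, 0.1]
finger_gap: 0.0599
gripper_force: 0.0
```

Call:
send_rows --increments "0 0 0 6.8 .06;0 0 0 6.8 .06;0 0 0 6.8 .06;0 0 0 6.8 .06;0 0 0 6.8 .06"

```text
time_s: 21.18
tool_pos: [0.457, -0.1793, 0.2565]
tcp_rot: [-1.023, -2.97, 0.0]
force: [-0.9, 0.1, -0.3]
finger_gap: 0.0598
gripper_force: 0.0
```

Call:
send_rows --increments "0 0 0 6.8 .06;0 0 0 6.8 .06;0 0 0 6.8 .06;0 0 0 6.8 .06;0 0 0 6.8 .06"

```text
time_s: 21.6
tool_pos: [0.4571, -0.1793, 0.2564]
tcp_rot: [-1.846, -2.542, 0.0]
force: [-0.3, -0.0, -0.5]
finger_gap: 0.0602
gripper_force: 0.0
```

Call:
send_rows --increments "0 0 0 6.8 .06;0 0 0 6.8 .06;0 0 0 6.8 .06;0 0 0 6.8 .06;0 0 0 0 .06"

```text
time_s: 22.02
tool_pos: [0.4571, -0.1791, 0.2564]
tcp_rot: [-2.389, -2.04, 0.0]
force: [-0.1, -0.9, -0.0]
finger_gap: 0.0599
gripper_force: 0.0
```

Run:
```python
from h import *
import pickle
t=np.ascontiguousarray(snapshot("top")[...,::-1])
c=calibration("wrist");w=np.ascontiguousarray(snapshot("wrist")[...,::-1]);cv2.imwrite("pics/w8.png",w);pickle.dump(c,open("w8.pkl","wb"))
f=fit("wrist",w,c,"block",.457,-.179,81);print(np.round(f,4));print(get_state()["tool_pos"],go([.4572,-.179,.058],-9))
```

```text
[ 0.4578 -0.1782 80.503   0.9623]
[ 0.45715274 -0.17889077  0.25646155] (array([-1.000e-04,  1.000e-04,  1.985e-01]), np.float64(0.38), 'tool y az -8.62', 'j6 -0.47')
```

Call:
send_rows --increments "0 0 .03 .4 .06;0 0 .04 0 .06;0 0 .04 0 .06;0 0 .04 0 .06;0 0 .03 0 .06"

```text
time_s: 22.53
tool_pos: [0.4558, -0.1776, 0.0734]
tcp_rot: [-2.387, -2.039, 0.001]
force: [-0.5, 0.7, -0.3]
finger_gap: 0.0601
gripper_force: 0.0
```

Call:
send_rows --increments "0 0 .0185 0 .05;0 0 0 0 .04;0 0 0 0 .01;0 0 0 0 .01;0 0 0 0 .01"

```text
time_s: 22.95
tool_pos: [0.4588, -0.1794, 0.0602]
tcp_rot: [2.388, 2.035, 0.002]
force: [-0.5, -0.5, -0.4]
finger_gap: 0.0286
gripper_force: 0.0
```

Call:
send_rows --increments "0 0 0 0 .01;0 0 0 0 .01;0 0 0 0 .01"

```text
time_s: 23.2
tool_pos: [0.4581, -0.1791, 0.0598]
tcp_rot: [2.389, 2.036, 0.0]
force: [-3.4, 0.2, 6.8]
finger_gap: 0.0217
gripper_force: 30.0
```

Run:
```python
from h import *
print(get_state()["tool_pos"],go([.4575,-.179,.058],-9),go([.6425,-.0422,.15],-9))
```

```text
[ 0.45813674 -0.17910544  0.05981327] (array([ 0.    , -0.0006,  0.0018]), np.float64(-0.12), 'tool y az -9.12', 'j6 -0.46') (array([ 0.1643,  0.1605, -0.0901]), np.float64(-0.12), 'tool y az -9.12', 'j6 -0.46')
```

Call:
send_rows --increments "0 0 -.01 0 .01;0 0 -.025 0 .01;0 0 -.03 0 .01;0 0 -.03 0 .01;0 0 -.025 0 .01"

```text
time_s: 23.62
tool_pos: [0.4573, -0.1781, 0.1803]
tcp_rot: [2.391, 2.037, 0.001]
force: [1.3, -0.2, -3.7]
finger_gap: 0.0214
gripper_force: 30.0
```

Call:
send_rows --increments ".0206 .0201 0 0 .01;.0206 .0201 0 0 .01;.0206 .0201 0 0 .01;.0206 .0201 0 0 .01;.0206 .0201 0 0 .01"

```text
time_s: 24.03
tool_pos: [0.5735, -0.0912, 0.1782]
tcp_rot: [-2.391, -2.037, 0.0]
force: [0.5, -1.5, -3.9]
finger_gap: 0.0215
gripper_force: 30.0
```

Call:
send_rows --increments ".0206 .0201 0 0 .01;.0206 .0201 0 0 .01;.0206 .0201 0 0 .01;0 0 0 6.5 .01;0 0 0 6.5 .01"

```text
time_s: 24.45
tool_pos: [0.6426, -0.0395, 0.1775]
tcp_rot: [-2.608, -1.749, 0.001]
force: [0.0, -0.6, -4.8]
finger_gap: 0.0217
gripper_force: 30.0
```

Call:
send_rows --increments "0 0 0 6.5 .01;0 0 0 6.5 .01;0 0 0 6.5 .01;0 0 0 6.5 .01;0 0 0 6.5 .01"

```text
time_s: 24.87
tool_pos: [0.6417, -0.0407, 0.1779]
tcp_rot: [-2.995, -0.946, 0.001]
force: [-0.6, -0.1, -3.1]
finger_gap: 0.0216
gripper_force: 30.0
```

Call:
send_rows --increments "0 0 0 6.5 .01;0 0 0 6.5 .01;0 0 0 6.5 .01;0 0 0 6.5 .01;0 0 0 6.5 .01"

```text
time_s: 25.28
tool_pos: [0.6417, -0.0408, 0.1779]
tcp_rot: [-3.14, -0.07, 0.002]
force: [0.6, 0.3, -2.9]
finger_gap: 0.0217
gripper_force: 30.0
```

Call:
send_rows --increments "0 0 0 6.5 .01;0 0 .03 0 .01;0 0 .035 0 .01;0 0 .02 0 .01;0 0 0 0 .01"

```text
time_s: 25.7
tool_pos: [0.6378, -0.0399, 0.0869]
tcp_rot: [-3.137, 0.1, 0.017]
force: [1.0, 0.6, -4.8]
finger_gap: 0.0212
gripper_force: 30.0
```

Call:
send_rows --increments "0 0 0 0 .01;0 0 0 0 .01;0 0 0 0 .01;0 0 0 0 .01"

```text
time_s: 26.03
tool_pos: [0.6437, -0.0414, 0.0955]
tcp_rot: [3.139, -0.1, 0.006]
force: [-0.2, -0.1, -4.0]
finger_gap: 0.0215
gripper_force: 30.0
```

Run:
```python
from h import *
print(get_state()["tool_pos"],go([.642,-.0415,.072],86.4))
```

```text
[ 0.64373762 -0.04143247  0.09554116] (array([-0.0018,  0.0002,  0.0235]), np.float64(-0.05), 'tool y az -93.65', 'j6 1.38')
```

Call:
send_rows --increments "0 0 .006 0 .01;0 0 .004 0 .01;0 0 0 0 .01;0 0 0 0 .01;0 0 0 0 .01"

```text
time_s: 26.45
tool_pos: [0.6422, -0.0411, 0.0829]
tcp_rot: [-3.14, 0.1, 0.0]
force: [-0.1, -0.8, -3.9]
finger_gap: 0.0218
gripper_force: 30.0
```

Call:
send_rows --increments "0 0 .004 0 .01;0 0 .004 0 .01;0 0 0 0 .01;0 0 .004 0 .01;0 0 0 0 .01"

```text
time_s: 26.87
tool_pos: [0.6428, -0.0408, 0.0723]
tcp_rot: [-3.14, 0.1, -0.001]
force: [-2.6, 1.7, 1.7]
finger_gap: 0.0215
gripper_force: 30.0
```

Call:
send_rows --increments "0 0 .001 0 .01;0 0 0 0 .01;0 0 0 0 .01"

```text
time_s: 27.12
tool_pos: [0.6429, -0.0407, 0.0722]
tcp_rot: [-3.14, 0.1, -0.002]
force: [-4.8, 3.8, 7.6]
finger_gap: 0.0217
gripper_force: 30.0
```

Call:
send_rows --increments "0 0 0 0 .05;0 0 0 0 .05;0 0 0 0 .05;0 0 0 0 .05;0 0 -.01 0 .05"

```text
time_s: 27.53
tool_pos: [0.6407, -0.0409, 0.078]
tcp_rot: [-3.139, 0.1, 0.006]
force: [-0.3, 0.9, -1.7]
finger_gap: 0.0495
gripper_force: 0.0
```

Call:
send_rows --increments "0 0 -.04 0 .06;0 0 -.04 0 .06;0 0 -.04 0 .06;-.0245 -.0033 -.04 0 .06;-.0245 -.0033 -.015 0 .06"

```text
time_s: 27.95
tool_pos: [0.5991, -0.0329, 0.2577]
tcp_rot: [3.138, -0.101, 0.016]
force: [0.2, 0.2, 1.5]
finger_gap: 0.0599
gripper_force: 0.0
```

Call:
send_rows --increments "-.0245 -.0033 0 0 .06;-.0245 -.0033 0 0 .06;-.0245 -.0033 0 0 .06;-.0245 -.0033 0 0 .06;-.0245 -.0033 0 0 .06"

```text
time_s: 28.37
tool_pos: [0.4743, -0.0075, 0.2512]
tcp_rot: [3.14, -0.1, 0.002]
force: [0.4, 0.1, -0.2]
finger_gap: 0.0603
gripper_force: 0.0
```

Call:
send_rows --increments "-.0245 -.0033 0 -6.8 .06;0 0 0 -6.8 .06;0 0 0 -6.8 .06;0 0 0 -6.8 .06;0 0 0 -6.8 .06"

```text
time_s: 28.78
tool_pos: [0.4511, -0.0029, 0.2514]
tcp_rot: [3.029, 0.831, 0.002]
force: [-0.3, 0.3, 0.6]
finger_gap: 0.0598
gripper_force: 0.0
```

Call:
send_rows --increments "0 0 0 -6.8 .06;0 0 0 -6.8 .06;0 0 0 -6.8 .06;0 0 0 -6.8 .06;0 0 0 -6.8 .06"

```text
time_s: 29.2
tool_pos: [0.4512, -0.0029, 0.2513]
tcp_rot: [2.654, 1.68, 0.001]
force: [-0.1, -0.8, 0.1]
finger_gap: 0.06
gripper_force: 0.0
```

Call:
send_rows --increments "0 0 0 -6.8 .06;0 0 0 -6.8 .06;0 0 0 -6.8 .06;0 0 0 -6.8 .06;0 0 0 -6.8 .06"

```text
time_s: 29.62
tool_pos: [0.4512, -0.0029, 0.2513]
tcp_rot: [2.046, 2.382, 0.001]
force: [0.2, 0.3, 0.5]
finger_gap: 0.06
gripper_force: 0.0
```

Call:
send_rows --increments "0 0 0 0 .06;0 0 0 0 .06"

```text
time_s: 29.78
tool_pos: [0.4512, -0.0029, 0.2511]
tcp_rot: [2.057, 2.373, 0.001]
force: [0.2, 0.0, -0.0]
finger_gap: 0.06
gripper_force: 0.0
```

```bash
cat > look.py <<'E'
from h import *
import pickle,sys
def look(tag,mod,x,y,az):
    c=calibration("wrist");w=np.ascontiguousarray(snapshot("wrist")[...,::-1]);cv2.imwrite(f"pics/{tag}.png",w);pickle.dump(c,open(tag+".pkl","wb"))
    print(np.round(fit("wrist",w,c,mod,x,y,az),4))
E
python3 - <<'E'
from look import *
look("w9","block",.4485,-.0025,98);print(get_state()["tool_pos"],go([.4485,-.0025,.058],8.2))
E
```

```text
[ 4.49000e-01 -2.20000e-03  9.80109e+01  9.66700e-01]
[ 0.45121451 -0.00288029  0.25100187] (array([ 0.0008, -0.0028,  0.193 ]), np.float64(-0.04), 'tool y az 8.16', 'j6 -0.42')
```

Call:
send_rows --increments ".0008 -.0026 .03 0 .06;0 0 .04 0 .06;0 0 .04 0 .06;0 0 .04 0 .06;0 0 .03 0 .06"

```text
time_s: 30.25
tool_pos: [0.4469, -0.002, 0.0678]
tcp_rot: [-2.056, -2.373, 0.002]
force: [-0.4, -0.9, -1.5]
finger_gap: 0.0602
gripper_force: 0.0
```

Call:
send_rows --increments "0 0 .013 0 .05;0 0 0 0 .04;0 0 0 0 .01;0 0 0 0 .01;0 0 0 0 .01"

```text
time_s: 30.67
tool_pos: [0.4501, -0.0029, 0.0594]
tcp_rot: [2.052, 2.374, 0.003]
force: [0.6, -0.6, 0.3]
finger_gap: 0.0288
gripper_force: 0.0
```

Call:
send_rows --increments "0 0 0 0 .01;0 0 0 0 .01;0 0 0 0 .01"

```text
time_s: 30.92
tool_pos: [0.4494, -0.0029, 0.059]
tcp_rot: [2.053, 2.375, 0.001]
force: [-2.5, -1.0, 6.4]
finger_gap: 0.0217
gripper_force: 30.0
```

Run:
```python
from h import *
print(get_state()["tool_pos"],go([.4485,-.0024,.058],8),go([.637,-.1273,.15],8))
```

```text
[ 0.44943573 -0.00285373  0.05898039] (array([ 0.0006, -0.0009,  0.001 ]), np.float64(0.33), 'tool y az 8.33', 'j6 -0.42') (array([-0.1504,  0.1677, -0.0905]), np.float64(0.33), 'tool y az 8.33', 'j6 -0.42')
```

Call:
send_rows --increments "0 0 -.01 0 .01;0 0 -.025 0 .01;0 0 -.035 0 .01;0 0 -.035 0 .01;0 0 -.025 0 .01"

```text
time_s: 31.33
tool_pos: [0.4486, -0.0023, 0.1904]
tcp_rot: [2.053, 2.376, 0.002]
force: [1.1, -0.3, -4.7]
finger_gap: 0.0217
gripper_force: 30.0
```

Call:
send_rows --increments "-.0187 .021 0 0 .01;-.0187 .021 0 0 .01;-.0187 .021 0 0 .01;-.0187 .021 0 0 .01;-.0187 .021 0 0 .01"

```text
time_s: 31.75
tool_pos: [0.5661, -0.08, 0.187]
tcp_rot: [-2.053, -2.376, 0.001]
force: [-0.2, 0.1, -5.1]
finger_gap: 0.0215
gripper_force: 30.0
```

Call:
send_rows --increments "-.0187 .021 0 0 .01;-.0187 .021 0 0 .01;-.0188 .021 0 0 .01;0 0 0 -6.5 .01;0 0 0 -6.5 .01"

```text
time_s: 32.17
tool_pos: [0.6364, -0.1268, 0.1861]
tcp_rot: [-1.765, -2.596, 0.001]
force: [-0.6, -0.1, -4.5]
finger_gap: 0.0219
gripper_force: 30.0
```

Call:
send_rows --increments "0 0 0 -6.5 .01;0 0 0 -6.5 .01;0 0 0 -6.5 .01;0 0 0 -6.5 .01;0 0 0 -6.5 .01"

```text
time_s: 32.58
tool_pos: [0.6355, -0.1257, 0.1867]
tcp_rot: [-0.966, -2.987, -0.001]
force: [-0.2, 0.2, -4.7]
finger_gap: 0.0214
gripper_force: 30.0
```

Call:
send_rows --increments "0 0 0 -6.5 .01;0 0 0 -6.5 .01;0 0 0 -6.5 .01;0 0 0 -6.5 .01;0 0 0 -6.5 .01"

```text
time_s: 33.0
tool_pos: [0.6355, -0.1257, 0.1868]
tcp_rot: [-0.091, -3.138, -0.002]
force: [0.6, -1.0, -5.6]
finger_gap: 0.022
gripper_force: 30.0
```

Call:
send_rows --increments "0 0 .03 0 .01;0 0 .035 0 .01;0 0 .02 0 .01;0 0 0 0 .01;0 0 0 0 .01"

```text
time_s: 33.42
tool_pos: [0.6348, -0.1254, 0.1009]
tcp_rot: [-0.1, -3.136, -0.003]
force: [0.1, 0.3, -4.1]
finger_gap: 0.0212
gripper_force: 30.0
```

Call:
send_rows --increments "0 0 0 0 .01;0 0 0 0 .01;0 0 0 0 .01;0 0 0 0 .01;0 0 0 0 .01"

```text
time_s: 33.83
tool_pos: [0.6369, -0.1264, 0.1036]
tcp_rot: [0.1, 3.138, -0.001]
force: [-0.3, -0.9, -4.6]
finger_gap: 0.021
gripper_force: 30.0
```

Run:
```python
from h import *
print(get_state()["tool_pos"],go([.637,-.1268,.072],86.4))
```

```text
[ 0.63691951 -0.12636775  0.10358651] (array([-0.0001, -0.0004,  0.0316]), np.float64(-0.06), 'tool y az 86.34', 'j6 -1.89')
```

Call:
send_rows --increments "-.0008 -.0005 .01 0 .01;0 0 .008 0 .01;0 0 0 0 .01;0 0 0 0 .01;0 0 0 0 .01"

```text
time_s: 34.25
tool_pos: [0.637, -0.1266, 0.0841]
tcp_rot: [-0.1, -3.139, -0.001]
force: [1.3, -1.2, -5.5]
finger_gap: 0.0216
gripper_force: 30.0
```

Call:
send_rows --increments "0 0 .004 0 .01;0 0 .004 0 .01;0 0 0 0 .01;0 0 .004 0 .01;0 0 0 0 .01"

```text
time_s: 34.67
tool_pos: [0.637, -0.1267, 0.0719]
tcp_rot: [-0.1, -3.14, 0.0]
force: [-0.1, -0.1, -4.7]
finger_gap: 0.0215
gripper_force: 30.0
```

Call:
send_rows --increments "0 0 .0015 0 .01;0 0 0 0 .01;0 0 0 0 .01"

```text
time_s: 34.92
tool_pos: [0.6373, -0.1269, 0.0717]
tcp_rot: [0.1, 3.14, -0.001]
force: [-1.5, -0.4, 0.3]
finger_gap: 0.0216
gripper_force: 30.0
```

Call:
send_rows --increments "0 0 0 0 .05;0 0 0 0 .05;0 0 0 0 .05;0 0 0 0 .05;0 0 -.01 0 .05"

```text
time_s: 35.33
tool_pos: [0.6357, -0.1261, 0.0792]
tcp_rot: [-0.1, -3.136, -0.002]
force: [-0.2, -0.5, -0.6]
finger_gap: 0.0498
gripper_force: 0.0
```

Call:
send_rows --increments "0 0 -.04 0 .06;0 0 -.04 0 .06;0 0 -.04 0 .06;.0222 -.0248 -.04 0 .06;.0222 -.0248 -.015 0 .06"

```text
time_s: 35.75
tool_pos: [0.5969, -0.1687, 0.2551]
tcp_rot: [0.094, 3.131, -0.006]
force: [0.7, -0.3, 0.1]
finger_gap: 0.0604
gripper_force: 0.0
```

Call:
send_rows --increments ".0222 -.0248 0 0 .06;.0222 -.0248 0 0 .06;.0222 -.0248 0 0 .06;.0222 -.0248 0 0 .06;.0222 -.0248 0 0 .06"

```text
time_s: 36.17
tool_pos: [0.4746, -0.2863, 0.2492]
tcp_rot: [0.1, 3.139, -0.001]
force: [0.4, -1.4, -0.1]
finger_gap: 0.0599
gripper_force: 0.0
```

Call:
send_rows --increments ".0222 -.0248 0 0 .06;.0222 -.0248 0 0 .06;0 0 0 6.4 .06;0 0 0 6.4 .06;0 0 0 6.4 .06"

```text
time_s: 36.58
tool_pos: [0.4278, -0.3327, 0.2491]
tcp_rot: [0.633, 3.076, -0.001]
force: [0.4, -0.3, 0.2]
finger_gap: 0.0598
gripper_force: 0.0
```

Call:
send_rows --increments "0 0 0 6.4 .06;0 0 0 6.4 .06;0 0 0 6.4 .06;0 0 0 6.4 .06;0 0 0 6.4 .06"

```text
time_s: 37.0
tool_pos: [0.4283, -0.3321, 0.249]
tcp_rot: [1.454, 2.784, -0.001]
force: [0.4, -0.6, -0.1]
finger_gap: 0.0601
gripper_force: 0.0
```

Call:
send_rows --increments "0 0 0 0 .06;0 0 0 0 .06"

```text
time_s: 37.17
tool_pos: [0.4283, -0.3321, 0.2487]
tcp_rot: [1.442, 2.79, -0.001]
force: [-0.7, 0.4, 0.3]
finger_gap: 0.06
gripper_force: 0.0
```

Run:
```python
from look import *
look("w10","block",.4243,-.337,125);print(get_state()["tool_pos"],go([.4243,-.337,.058],35.2))
```

```text
[  0.4247  -0.336  126.1034   0.9731]
[ 0.42831458 -0.33213768  0.24860529] (array([-0.0015, -0.0061,  0.1906]), np.float64(0.12), 'tool y az 35.32', 'j6 -1.50')
```

Call:
send_rows --increments "-.0013 -.0054 .03 -.5 .06;0 0 .04 0 .06;0 0 .04 0 .06;0 0 .04 0 .06;0 0 .03 0 .06"

```text
time_s: 37.63
tool_pos: [0.4236, -0.335, 0.0651]
tcp_rot: [-1.43, -2.794, -0.002]
force: [-0.3, -0.2, -0.2]
finger_gap: 0.0604
gripper_force: 0.0
```

Call:
send_rows --increments "0 0 .0106 0 .05;0 0 0 0 .04;0 0 0 0 .01;0 0 0 0 .01;0 0 0 0 .01"

```text
time_s: 38.05
tool_pos: [0.426, -0.3379, 0.0602]
tcp_rot: [1.432, 2.791, -0.003]
force: [-0.1, 0.7, -0.4]
finger_gap: 0.0284
gripper_force: 0.0
```

Call:
send_rows --increments "0 0 0 0 .01;0 0 0 0 .01;0 0 0 0 .01"

```text
time_s: 38.3
tool_pos: [0.426, -0.3373, 0.0595]
tcp_rot: [1.433, 2.791, -0.002]
force: [2.6, 1.6, 6.1]
finger_gap: 0.0216
gripper_force: 30.0
```

Run:
```python
from h import *
print(get_state()["tool_pos"],go([.4246,-.3363,.058],35.8),go([.6478,.0445,.15],35.8))
```

```text
[ 0.42598665 -0.33733684  0.05947814] (array([ 0.0017, -0.0005,  0.0015]), np.float64(-0.14), 'tool y az 35.66', 'j6 -1.52') (array([ 0.1806,  0.4029, -0.0909]), np.float64(-0.14), 'tool y az 35.66', 'j6 -1.52')
```

Call:
send_rows --increments "0 0 -.01 0 .01;0 0 -.025 0 .01;0 0 -.035 0 .01;0 0 -.035 0 .01;0 0 -.03 0 .01"

```text
time_s: 38.72
tool_pos: [0.424, -0.3358, 0.1943]
tcp_rot: [-1.434, -2.794, -0.0]
force: [-0.4, -2.1, -3.7]
finger_gap: 0.0216
gripper_force: 30.0
```

Call:
send_rows --increments ".0129 .0288 0 0 .01;.0129 .0288 0 0 .01;.0129 .0288 0 0 .01;.0129 .0288 0 0 .01;.0129 .0288 0 0 .01"

```text
time_s: 39.13
tool_pos: [0.5036, -0.1981, 0.192]
tcp_rot: [-1.434, -2.793, 0.0]
force: [-0.0, 0.3, -3.4]
finger_gap: 0.022
gripper_force: 30.0
```

Call:
send_rows --increments ".0129 .0288 0 0 .01;.0129 .0288 0 0 .01;.0129 .0288 0 0 .01;.0129 .0288 0 0 .01;.0129 .0288 0 0 .01"

```text
time_s: 39.55
tool_pos: [0.583, -0.0619, 0.1919]
tcp_rot: [-1.434, -2.793, 0.001]
force: [-0.2, -1.0, -4.0]
finger_gap: 0.0212
gripper_force: 30.0
```

Call:
send_rows --increments ".0129 .0288 0 0 .01;.0129 .0288 0 0 .01;.0129 .0288 0 0 .01;.0123 .0291 0 0 .01;0 0 0 -6.3 .01"

```text
time_s: 39.97
tool_pos: [0.6483, 0.0505, 0.1915]
tcp_rot: [-1.272, -2.87, -0.004]
force: [0.2, 0.1, -3.8]
finger_gap: 0.0217
gripper_force: 30.0
```

Call:
send_rows --increments "0 0 0 -6.3 .01;0 0 0 -6.3 .01;0 0 0 -6.3 .01;0 0 0 -6.3 .01;0 0 0 -6.3 .01"

```text
time_s: 40.38
tool_pos: [0.6465, 0.0452, 0.1916]
tcp_rot: [-0.443, -3.107, 0.001]
force: [-0.7, 0.4, -4.0]
finger_gap: 0.0215
gripper_force: 30.0
```

Call:
send_rows --increments "0 0 0 -6.3 .01;0 0 0 -6.6 .01;0 0 .03 0 .01;0 0 .035 0 .01;0 0 .02 0 .01"

```text
time_s: 40.8
tool_pos: [0.6447, 0.0453, 0.1034]
tcp_rot: [-0.1, -3.134, -0.0]
force: [-0.7, 0.1, -5.2]
finger_gap: 0.0214
gripper_force: 30.0
```

Call:
send_rows --increments "0 0 0 0 .01;0 0 0 0 .01;0 0 0 0 .01;0 0 0 0 .01;0 0 0 0 .01"

```text
time_s: 41.22
tool_pos: [0.6491, 0.045, 0.11]
tcp_rot: [0.1, 3.136, -0.001]
force: [-0.1, -0.6, -4.2]
finger_gap: 0.0216
gripper_force: 30.0
```

Run:
```python
from h import *
import pickle
print(get_state()["tool_pos"],go([.6485,.0447,.072],86.4))
```

```text
[0.64909826 0.0450028  0.10995789] (array([ 0.0007, -0.0003,  0.038 ]), np.float64(-0.05), 'tool y az 86.35', 'j6 -1.62')
```

Call:
send_rows --increments "-.0008 -.0003 .014 0 .01;0 0 .01 0 .01;0 0 0 0 .01;0 0 0 0 .01;0 0 0 0 .01"

```text
time_s: 41.63
tool_pos: [0.6483, 0.0448, 0.0831]
tcp_rot: [-0.1, -3.139, -0.0]
force: [2.4, -0.5, -5.2]
finger_gap: 0.0215
gripper_force: 30.0
```

Call:
send_rows --increments "0 0 .004 0 .01;0 0 .004 0 .01;0 0 0 0 .01;0 0 .004 0 .01;0 0 0 0 .01"

```text
time_s: 42.05
tool_pos: [0.6484, 0.0453, 0.0721]
tcp_rot: [-0.1, -3.14, -0.001]
force: [-2.3, 1.0, 1.8]
finger_gap: 0.0218
gripper_force: 30.0
```

Call:
send_rows --increments "0 0 .0015 0 .01;0 0 0 0 .01;0 0 0 0 .01"

```text
time_s: 42.3
tool_pos: [0.6486, 0.0455, 0.0721]
tcp_rot: [0.1, 3.14, 0.001]
force: [-5.8, 2.3, 8.6]
finger_gap: 0.0217
gripper_force: 30.0
```

Call:
send_rows --increments "0 0 0 0 .05;0 0 0 0 .05;0 0 0 0 .05;0 0 0 0 .05;0 0 -.01 0 .05"

```text
time_s: 42.72
tool_pos: [0.6466, 0.0449, 0.0778]
tcp_rot: [-0.1, -3.135, -0.0]
force: [-0.1, 0.2, -0.6]
finger_gap: 0.0497
gripper_force: 0.0
```

Call:
send_rows --increments "0 0 -.04 0 .06;0 0 -.04 0 .06;0 0 -.04 0 .06;.0014 -.0292 -.04 0 .06;.0014 -.0292 -.015 0 .06"

```text
time_s: 43.13
tool_pos: [0.6446, -0.008, 0.256]
tcp_rot: [0.095, 3.13, -0.002]
force: [0.1, 0.2, 1.4]
finger_gap: 0.0602
gripper_force: 0.0
```

Call:
send_rows --increments ".0014 -.0292 0 0 .06;.0014 -.0292 0 0 .06;.0014 -.0292 0 0 .06;.0014 -.0292 0 0 .06;.0014 -.0292 0 0 .06"

```text
time_s: 43.55
tool_pos: [0.6258, -0.1554, 0.2495]
tcp_rot: [0.1, 3.139, -0.001]
force: [0.1, -0.3, -0.0]
finger_gap: 0.0604
gripper_force: 0.0
```

Call:
send_rows --increments ".0014 -.0292 0 0 .06;.0014 -.0292 0 0 .06;.0014 -.0292 0 0 .06;.0014 -.0292 0 0 .06;.0014 -.0292 0 0 .06"

```text
time_s: 43.97
tool_pos: [0.6094, -0.3007, 0.2494]
tcp_rot: [0.1, 3.139, -0.001]
force: [0.3, 1.0, 1.1]
finger_gap: 0.0598
gripper_force: 0.0
```

Call:
send_rows --increments ".0014 -.0292 0 0 .06;.0014 -.0292 0 0 .06;.0014 -.0292 0 0 .06;0 0 0 6.8 .06;0 0 0 6.8 .06"

```text
time_s: 44.38
tool_pos: [0.5991, -0.3885, 0.2488]
tcp_rot: [-0.484, -3.104, 0.0]
force: [0.5, 0.9, 0.8]
finger_gap: 0.0601
gripper_force: 0.0
```

Call:
send_rows --increments "0 0 0 6.8 .06;0 0 0 6.8 .06;0 0 0 6.8 .06;0 0 0 6.8 .06;0 0 0 6.8 .06"

```text
time_s: 44.8
tool_pos: [0.6, -0.3864, 0.2493]
tcp_rot: [1.367, 2.828, -0.0]
force: [0.4, -0.0, 1.3]
finger_gap: 0.0598
gripper_force: 0.0
```

Call:
send_rows --increments "0 0 0 6.8 .06;0 0 0 6.8 .06;0 0 0 6.8 .06;0 0 0 6.8 .06;0 0 0 0 .06"

```text
time_s: 45.22
tool_pos: [0.6, -0.3864, 0.2493]
tcp_rot: [1.99, 2.43, -0.0]
force: [1.0, -0.5, -0.4]
finger_gap: 0.06
gripper_force: 0.0
```

Run:
```python
from look import *
look("w11","plate",.599,-.39,101.7);print(get_state()["tool_pos"],go([.599,-.39,.032],11.75))
t=np.ascontiguousarray(snapshot("top")[...,::-1]);cv2.imwrite("pics/top11.png",t)
s=np.ascontiguousarray(snapshot("side")[...,::-1])
print(np.round(fit("top",t,calibration("top"),"plate",.599,-.39,101.7),4))
w=cv2.imread("pics/w11.png")
cv2.imwrite("pics/v11.png",np.vstack([np.hstack([cv2.resize(t[140:240,240:400],(400,250)),cv2.resize(s[190:320,280:460],(400,289))[:250]]),cv2.resize(w[:330],(640,330))[:,:].repeat(1,0) if 0 else cv2.copyMakeBorder(w[:340],0,0,80,80,cv2.BORDER_CONSTANT)]))
```

```text
[  0.6182  -0.4296 101.5682   0.9681]
[ 0.6000046  -0.38638569  0.24918202] (array([-0.0032, -0.0018,  0.2172]), np.float64(-0.07), 'tool y az 11.68', 'j6 -0.94')
[ 0.599 -0.39  86.7    0.   ]
```

View pics/v11.png

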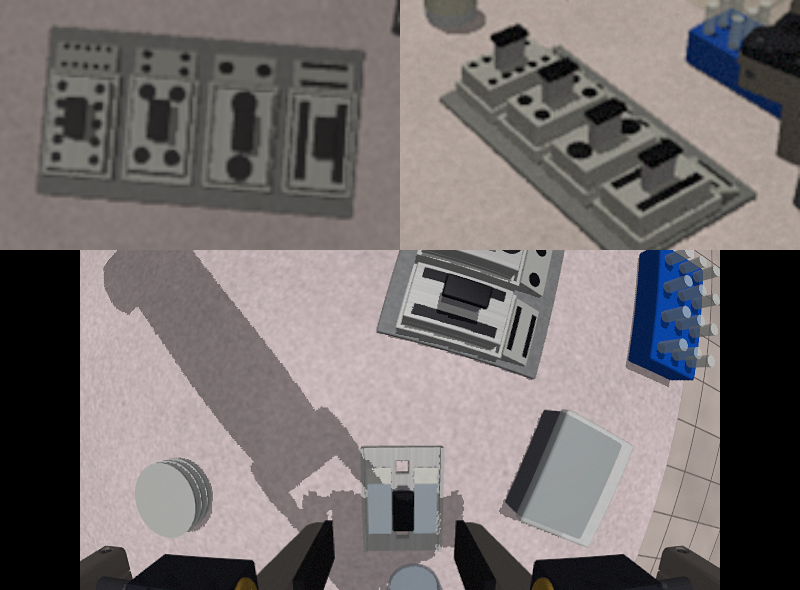

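All four blocks lie flat in their matching slots. The plate's cap is at wrist pixel (323,260) and its near hole at (322,216); the fit says it has been knocked about 4 cm, so I'll check that.

Run:
```python
from h import *
import pickle
c=pickle.load(open("w11.pkl","rb"));w=cv2.imread("pics/w11.png")
print("cap",atz("wrist",(323,247),.056,c),atz("wrist",(323,260),.056,c),"hole",atz("wrist",(322,216),.014,c))
for z in(0,.01):print(np.round(fit("wrist",w,c,"plate",.617,-.428,101.6,z),4))
print([proj("wrist",P,c).round(0) for P in([.6182,-.4296,.056],[.599,-.39,.056])])
print(go([.6182,-.4296,.25],11.6), np.hypot(.6182,.4296))
```

```text
cap [ 0.61493699 -0.41405226  0.056     ] [ 0.61769498 -0.42727471  0.056     ] hole [ 0.6101015  -0.39103389  0.014     ]
[  0.6181  -0.4296 101.6853   0.9692]
[  0.6178  -0.4281 101.2589   0.9392]
[array([323., 262.]), array([312., 221.])]
(array([-0.046 ,  0.0091, -0.001 ]), np.float64(0.12), 'tool y az 11.72', 'j6 -0.95') 0.752812991386307
```

Run:
```python
from h import *
from scipy.optimize import minimize_scalar as ms
S=lambda u,v:(170+u*.45,140+v*.45)
for n,b,t in(("box",S(722,388),S(728,345)),("beaker",(525,373),(534,343))):
    P=atz("side",b,0);r=ms(lambda z:np.linalg.norm(proj("side",[P[0],P[1],z])-t),bounds=(0,.2),method="bounded");print(n,P,r.x,r.fun)
# from wrist w11: beaker and box nearest parts
import pickle
c=pickle.load(open("w11.pkl","rb"))
for q in((332,315),(425,260),(470,295),(510,185),(480,160)):print(q,atz("wrist",q,.06,c))
```

```text
box [ 0.73943481 -0.41406425  0.        ] 0.05723485216214394 3.4803490625487212
beaker [ 0.6560409  -0.54175089  0.        ] 0.08712649587083926 3.8815944826448137
(332, 315) [ 0.63897625 -0.48328488  0.06      ]
(425, 260) [ 0.71995582 -0.40606324  0.06      ]
(470, 295) [ 0.78356203 -0.43483992  0.06      ]
(510, 185) [ 0.79358852 -0.30930161  0.06      ]
(480, 160) [ 0.75189863 -0.29346072  0.06      ]
```

Call:
send_rows --increments "-.023 .0045 0 0 .06;-.023 .0045 0 0 .06;0 0 0 0 .06;0 0 0 0 .06;0 0 0 0 .06"

```text
time_s: 45.78
tool_pos: [0.618, -0.4291, 0.2486]
tcp_rot: [-1.985, -2.435, -0.0]
force: [-0.2, 0.9, -0.4]
finger_gap: 0.06
gripper_force: 0.0
```

Run:
```python
from look import *
look("w12","plate",.618,-.4296,101.6);print(get_state()["tool_pos"],go([.618,-.4296,.035],11.6))
```

```text
[  0.6178  -0.4298 101.7248   0.9557]
[ 0.61805639 -0.4288464   0.24893869] (array([-8.000e-04, -2.000e-04,  2.139e-01]), np.float64(0.02), 'tool y az 11.62', 'j6 -0.97')
```

Call:
send_rows --increments "-.0009 -.0002 .035 0 .06;0 0 .04 0 .06;0 0 .04 0 .06;0 0 .04 0 .06;0 0 .035 0 .06"

```text
time_s: 46.25
tool_pos: [0.6175, -0.4289, 0.0566]
tcp_rot: [-1.984, -2.434, -0.0]
force: [-0.8, -0.3, -0.9]
finger_gap: 0.0599
gripper_force: 0.0
```

Call:
send_rows --increments "0 0 .015 0 .05;0 0 .0085 0 .05;0 0 0 0 .04;0 0 0 0 .01;0 0 0 0 .01"

```text
time_s: 46.67
tool_pos: [0.6198, -0.432, 0.0389]
tcp_rot: [1.983, 2.429, -0.001]
force: [0.1, -1.1, 0.6]
finger_gap: 0.0323
gripper_force: 0.0
```

Call:
send_rows --increments "0 0 0 0 .01;0 0 0 0 .01;0 0 0 0 .01;0 0 0 0 .01;0 0 0 0 .01"

```text
time_s: 47.08
tool_pos: [0.6191, -0.4318, 0.0381]
tcp_rot: [1.984, 2.431, -0.001]
force: [-1.7, 0.7, 6.6]
finger_gap: 0.0214
gripper_force: 30.0
```

Run:
```python
from h import *
print(get_state()["tool_pos"],go([.6179,-.4297,.035],11.7))
```

```text
[ 0.61906073 -0.43181371  0.0380815 ] (array([ 0.0023, -0.0007,  0.0031]), np.float64(-0.15), 'tool y az 11.55', 'j6 -0.97')
```

Call:
send_rows --increments "0 0 -.01 0 .01;0 0 -.03 0 .01;0 0 -.04 0 .01;0 0 -.04 0 .01;0 0 -.04 0 .01"

```text
time_s: 47.5
tool_pos: [0.6173, -0.4297, 0.196]
tcp_rot: [-1.985, -2.432, -0.001]
force: [1.6, -0.5, -4.4]
finger_gap: 0.0216
gripper_force: 30.0
```

Call:
send_rows --increments ".01 0 -.03 0 .01;.0317 .0004 -.03 0 .01;.0317 .0004 0 0 .01;.0317 .0004 0 0 .01;.0317 .0004 0 0 .01"

```text
time_s: 47.92
tool_pos: [0.5918, -0.296, 0.2541]
tcp_rot: [-1.987, -2.433, -0.001]
force: [0.5, 0.4, -4.2]
finger_gap: 0.0216
gripper_force: 30.0
```

Call:
send_rows --increments ".0317 .0004 0 0 .01;.0317 .0004 0 0 .01;.0317 .0004 0 0 .01;.0317 .0004 0 0 .01;.0317 .0004 0 0 .01"

```text
time_s: 48.33
tool_pos: [0.5616, -0.14, 0.2534]
tcp_rot: [-1.986, -2.432, 0.0]
force: [0.3, -0.4, -4.4]
finger_gap: 0.0215
gripper_force: 30.0
```

Call:
send_rows --increments ".0317 .0004 0 0 .01;.0317 .0004 0 0 .01;.0317 .0004 0 0 .01;.0317 .0004 0 0 .01;.0317 .0004 0 0 .01"

```text
time_s: 48.75
tool_pos: [0.5318, 0.0155, 0.2535]
tcp_rot: [-1.986, -2.433, 0.0]
force: [0.7, 0.0, -4.7]
finger_gap: 0.0219
gripper_force: 30.0
```

Call:
send_rows --increments ".0317 .0004 0 0 .01;.0317 .0004 0 0 .01;.0317 .0004 0 0 .01;.0317 .0004 0 0 .01;.0317 .0004 0 0 .01"

```text
time_s: 49.17
tool_pos: [0.502, 0.171, 0.2536]
tcp_rot: [-1.986, -2.433, 0.001]
force: [0.5, 0.5, -3.8]
finger_gap: 0.0214
gripper_force: 30.0
```

Call:
send_rows --increments ".022 .0004 0 3.1 .01;0 0 0 0 .01;0 0 0 0 .01;0 0 0 0 .01"

```text
time_s: 49.5
tool_pos: [0.4989, 0.1907, 0.2535]
tcp_rot: [-2.051, -2.379, 0.001]
force: [-0.1, 0.3, -3.8]
finger_gap: 0.0216
gripper_force: 30.0
```

Run:
```python
from h import *
import pickle
c=calibration("wrist");w=np.ascontiguousarray(snapshot("wrist")[...,::-1]);cv2.imwrite("pics/w13.png",w);pickle.dump(c,open("w13.pkl","wb"))
s=get_state();print(s["tool_pos"],s["finger_gap"],go([.521,.333,.25],8.2))
P=[proj("wrist",q,c) for q in([.5264,.2937,.082],[.5155,.37,.082])];print(P)
p=np.mean(P,0).astype(int);x0,y0=max(p[0]-100,0),max(p[1]-55,0);print(x0,y0)
a=cv2.resize(w[y0:y0+110,x0:x0+200],(800,440),interpolation=cv2.INTER_CUBIC)
cv2.imwrite("pics/v13.png",np.vstack([a,cv2.resize(w[200:300,200:440],(800,333))[:160]]))
```

```text
[0.49910308 0.19037834 0.25356739] 0.02157228306647847 (array([0.1379, 0.0426, 0.0035]), np.float64(0.22), 'tool y az 8.42', 'j6 -0.01')
[array([361.54012601, 114.55137681]), array([361.54173724,  33.07776205])]
261 18
```

View pics/v13.png

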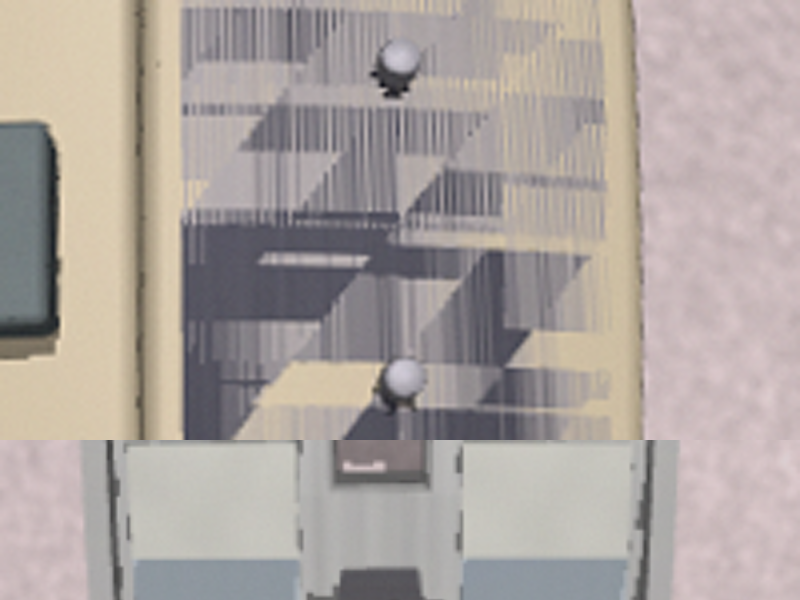

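The pegs' tops are at wrist pixels (362,112) and (361,32). The held plate is square, with its hole column at 314. I'll scan that column for the plate edge and hole to get the in-hand offset.

Run:
```python
from h import *
import pickle
c=pickle.load(open("w13.pkl","rb"));w=cv2.imread("pics/w13.png").astype(int)
col=w[140:225,310:319].mean(1);print([(140+i,int(v.mean()),int(v[2]-v[1])) for i,v in enumerate(col)][25:])
p1=atz("wrist",(362.,112.),.082,c);p2=atz("wrist",(361.,31.8),.082,c);d=p2-p1;print(p1,p2,np.linalg.norm(d),np.degrees(np.arctan2(d[1],d[0])),(p1+p2)/2)
```

```text
[(165, 181, 1), (166, 181, 2), (167, 181, 1), (168, 180, 1), (169, 180, 0), (170, 180, 1), (171, 180, 1), (172, 180, 1), (173, 180, 1), (174, 179, 1), (175, 180, 1), (176, 180, 1), (177, 179, 1), (178, 179, 2), (179, 179, 1), (180, 179, 1), (181, 179, 1), (182, 179, 1), (183, 178, 1), (184, 153, 0), (185, 136, 3), (186, 174, 12), (187, 202, 18), (188, 201, 17), (189, 199, 16), (190, 200, 17), (191, 177, 15), (192, 138, 12), (193, 127, 11), (194, 130, 10), (195, 129, 11), (196, 127, 11), (197, 125, 10), (198, 125, 10), (199, 126, 11), (200, 126, 10), (201, 125, 10), (202, 124, 11), (203, 123, 10), (204, 121, 10), (205, 121, 10), (206, 135, 12), (207, 160, 13), (208, 168, 14), (209, 129, 6), (210, 93, 0), (211, 92, 0), (212, 90, 0), (213, 138, 0), (214, 153, 1), (215, 161, 1), (216, 172, 0), (217, 174, 0), (218, 174, 1), (219, 174, 1), (220, 174, 1), (221, 175, 1), (222, 174, 1), (223, 174, 0), (224, 175, 1)]
[0.52645771 0.29607401 0.082     ] [0.51484602 0.37116807 0.082     ] 0.07598650961232854 98.78995260487065 [0.52065187 0.33362104 0.082     ]
```

Run:
```python
from h import *
import pickle
c=pickle.load(open("w13.pkl","rb"));s=get_state();M=R.from_rotvec(s["tcp_rot"]).as_matrix()
for z in(.2276,.2296,.2316):
    A=atz("wrist",(314.4,183.3),z,c);B=atz("wrist",(314.4,212.6),z,c);print(z,np.linalg.norm(A-B),M.T@((A+B)/2-s["tool_pos"]))
off=M.T@(atz("wrist",(314.2,200),.2296,c)-s["tool_pos"]);print(off)
print(s["tool_pos"],go([.5207,.3336,.16],8.5))
```

```text
0.2276 0.015142298623353726 [4.17261078e-02 9.57484292e-05 2.59518217e-02]
0.2296 0.014981689292388408 [4.19944669e-02 9.20061683e-05 2.39517235e-02]
0.2316 0.014821079961423081 [4.22628260e-02 8.82639073e-05 2.19516253e-02]
[ 4.09855682e-02 -7.55990635e-06  2.39521516e-02]
[0.49910308 0.19037834 0.25356739] (array([0.1385, 0.0424, 0.0935]), np.float64(-0.08), 'tool y az 8.42', 'j6 -0.01')
```

Call:
send_rows --increments ".0225 .0071 0 0 .01;.0225 .0071 0 0 .01;.0225 .0071 0 0 .01;.0225 .0071 0 0 .01;.0225 .0071 0 0 .01"

```text
time_s: 49.97
tool_pos: [0.5184, 0.3074, 0.2536]
tcp_rot: [-2.054, -2.377, 0.001]
force: [-0.3, -0.7, -4.2]
finger_gap: 0.0215
gripper_force: 30.0
```

Call:
send_rows --increments ".0223 .0072 0 0 .01;0 0 .03 0 .01;0 0 .04 0 .01;0 0 .03 0 .01;0 0 .018 0 .01"

```text
time_s: 50.38
tool_pos: [0.5197, 0.3287, 0.1309]
tcp_rot: [-2.051, -2.375, 0.01]
force: [0.6, 0.1, -5.0]
finger_gap: 0.0213
gripper_force: 30.0
```

Call:
send_rows --increments "0 0 0 0 .01;0 0 0 0 .01;0 0 0 0 .01;0 0 0 0 .01;0 0 0 0 .01"

```text
time_s: 50.8
tool_pos: [0.5231, 0.3311, 0.1381]
tcp_rot: [2.051, 2.377, 0.006]
force: [0.1, 0.2, -4.4]
finger_gap: 0.0215
gripper_force: 30.0
```

Call:
send_rows --increments "0 0 0 0 .01;0 0 0 0 .01;0 0 0 0 .01;0 0 0 0 .01;0 0 0 0 .01"

```text
time_s: 51.22
tool_pos: [0.5215, 0.3308, 0.1357]
tcp_rot: [-2.052, -2.379, 0.0]
force: [0.8, -0.1, -4.3]
finger_gap: 0.0215
gripper_force: 30.0
```

Run:
```python
from h import *
print(get_state()["tool_pos"],[g+d for g,d in zip(go([.5208,.3336,.108],8.5)[0],(-.0037,0,0))],get_state()["tcp_rot"])
```

```text
[0.52154075 0.33078757 0.13570121] [np.float64(-0.0008000000000000004), np.float64(-0.0003), np.float64(0.0277)] [-2.05170768e+00 -2.37903561e+00  1.45497788e-04]
```

Call:
send_rows --increments "-.0007 -.0002 .008 0 .01;0 0 .005 0 .01;0 0 0 0 .01;0 0 0 0 .01;0 0 0 0 .01"

```text
time_s: 51.63
tool_pos: [0.5214, 0.33, 0.1225]
tcp_rot: [-2.052, -2.379, 0.001]
force: [0.2, -0.4, -3.6]
finger_gap: 0.0215
gripper_force: 30.0
```

Call:
send_rows --increments "0 0 .003 0 .01;0 0 0 0 .01;0 0 .003 0 .01;0 0 0 0 .01;0 0 0 0 .01"

```text
time_s: 52.05
tool_pos: [0.5213, 0.3299, 0.1164]
tcp_rot: [-2.052, -2.379, 0.001]
force: [-0.2, -0.8, -4.4]
finger_gap: 0.0217
gripper_force: 30.0
```

No contact at 3.6 mm below the peg tops, so the pegs are in the holes.

Call:
send_rows --increments "0 0 .003 0 .01;0 0 0 0 .01;0 0 .003 0 .01;0 0 0 0 .01;0 0 0 0 .01"

```text
time_s: 52.47
tool_pos: [0.5213, 0.33, 0.1104]
tcp_rot: [-2.052, -2.379, 0.001]
force: [-0.0, 0.2, -4.1]
finger_gap: 0.0216
gripper_force: 30.0
```

Call:
send_rows --increments "0 0 .002 0 .01;0 0 0 0 .01;0 0 .002 0 .01;0 0 0 0 .01;0 0 0 0 .01"

```text
time_s: 52.88
tool_pos: [0.5215, 0.3301, 0.1081]
tcp_rot: [2.052, 2.379, -0.0]
force: [-3.7, -2.6, 4.8]
finger_gap: 0.0218
gripper_force: 30.0
```

Call:
send_rows --increments "0 0 0 0 .06;0 0 0 0 .06;0 0 0 0 .06;0 0 0 0 .06;0 0 0 0 .06"

```text
time_s: 53.3
tool_pos: [0.5217, 0.3301, 0.1069]
tcp_rot: [2.052, 2.379, 0.001]
force: [-0.5, -0.0, 0.6]
finger_gap: 0.0525
gripper_force: 0.0
```

Call:
send_rows --increments "0 0 -.01 0 .06;0 0 -.03 0 .06;0 0 -.04 0 .07;0 0 -.04 0 .07;0 0 -.02 -6.9 .07"

```text
time_s: 53.72
tool_pos: [0.5234, 0.3309, 0.2536]
tcp_rot: [1.901, 2.495, 0.011]
force: [1.0, -0.4, -1.1]
finger_gap: 0.0699
gripper_force: 0.0
```

Call:
send_rows --increments "0 0 0 -6.9 .07;0 0 0 -6.9 .07;0 0 0 -6.9 .07;0 0 0 -6.9 .07;0 0 0 -6.9 .07"

```text
time_s: 54.13
tool_pos: [0.5216, 0.3301, 0.2477]
tcp_rot: [1.069, 2.953, 0.001]
force: [0.2, -0.4, 0.3]
finger_gap: 0.0702
gripper_force: 0.0
```

Call:
send_rows --increments "0 0 0 -6.9 .07;0 0 0 -6.9 .07;0 0 0 -6.9 .07;0 0 0 -6.9 .07;0 0 0 -6.9 .07"

```text
time_s: 54.55
tool_pos: [0.5216, 0.3301, 0.2476]
tcp_rot: [0.146, 3.137, 0.001]
force: [0.0, 1.0, -0.4]
finger_gap: 0.0701
gripper_force: 0.0
```

Call:
send_rows --increments "0 0 0 -6.9 .07;0 0 0 -6.9 .07;.0295 .0008 0 0 .07;.0295 .0008 0 0 .07;.0295 .0008 0 0 .07"

```text
time_s: 54.97
tool_pos: [0.4327, 0.3196, 0.2471]
tcp_rot: [-0.222, 3.133, 0.0]
force: [-0.4, 0.7, 0.4]
finger_gap: 0.0704
gripper_force: 0.0
```

Call:
send_rows --increments ".0295 .0008 0 0 .07;.0297 .0008 0 0 .07;0 0 0 0 .07;0 0 0 0 .07;0 0 0 0 .07"

```text
time_s: 55.38
tool_pos: [0.3756, 0.3133, 0.2477]
tcp_rot: [-0.223, 3.132, 0.001]
force: [0.5, 0.0, -0.5]
finger_gap: 0.0702
gripper_force: 0.0
```

Run:
```python
from h import *
import pickle
c=calibration("wrist");w=np.ascontiguousarray(snapshot("wrist")[...,::-1]);cv2.imwrite("pics/w14.png",w);pickle.dump(c,open("w14.pkl","wb"))
print(get_state()["tool_pos"],go([.3745,.3125,.116],98.4))
p=proj("wrist",[.3745,.3125,.1247],c).astype(int)
g=w.max(2);r=(g[p[1]-40:p[1]+40,p[0]-40:p[0]+40]<40).astype(np.uint8);k,l,st,ce=cv2.connectedComponentsWithStats(cv2.morphologyEx(r,cv2.MORPH_OPEN,np.ones((7,7))))
for i in range(1,k):print(p,st[i],ce[i]+p-40,atz("wrist",ce[i]+p-40,.1247,c))
```

```text
[0.37588227 0.31322922 0.24744805] (array([ 0.0017, -0.0006,  0.1314]), np.float64(-0.28), 'tool y az 98.12', 'j6 -1.27')
[314 233] [ 60   5   9  12 108] [338.  203.5] [0.34820701 0.32709415 0.1247    ]
[314 233] [70  5  8 12 93] [347.61290323 203.64516129] [0.34721552 0.33453212 0.1247    ]
[314 233] [ 24  30  32  31 834] [313.23980815 238.36690647] [0.37857004 0.31201902 0.1247    ]
```

Call:
send_rows --increments "-.001 -.0005 .02 0 .07;0 0 .035 0 .07;0 0 .035 0 .06;0 0 .03 0 .05;0 0 .01 0 .05"

```text
time_s: 55.85
tool_pos: [0.374, 0.3112, 0.1121]
tcp_rot: [0.221, -3.127, 0.005]
force: [0.0, 0.3, -0.4]
finger_gap: 0.0521
gripper_force: 0.0
```

Call:
send_rows --increments "0 0 0 0 .015;0 0 0 0 .015;0 0 0 0 .015;0 0 0 0 .015;0 0 0 0 .015"

```text
time_s: 56.27
tool_pos: [0.3777, 0.3132, 0.1191]
tcp_rot: [-0.223, 3.129, 0.001]
force: [0.7, -0.9, 4.5]
finger_gap: 0.0244
gripper_force: 30.0
```

Call:
send_rows --increments "0 0 0 0 .015;0 0 0 0 .015;0 0 0 0 .015"

```text
time_s: 56.52
tool_pos: [0.3777, 0.3133, 0.1191]
tcp_rot: [-0.223, 3.129, 0.002]
force: [0.9, -2.4, 6.0]
finger_gap: 0.0241
gripper_force: 30.0
```

Call:
send_rows --increments "-.0111 0 -.0047 0 .015;-.0117 0 -.0024 0 .015;-.012 0 0 0 .015;-.0117 0 .0024 0 .015;-.0111 0 .0047 0 .015"

```text
time_s: 56.93
tool_pos: [0.4345, 0.3219, 0.1191]
tcp_rot: [-0.223, 3.13, 0.003]
force: [-1.3, 0.4, 5.9]
finger_gap: 0.0239
gripper_force: 30.0
```

Call:
send_rows --increments "-.004 0 .002 0 .015;0 0 0 0 .015;0 0 0 0 .015;0 0 0 0 .015"

```text
time_s: 57.27
tool_pos: [0.4386, 0.3225, 0.1168]
tcp_rot: [-0.223, 3.129, 0.004]
force: [2.7, 1.9, 4.7]
finger_gap: 0.0242
gripper_force: 30.0
```

Call:
send_rows --increments "-.003 0 .0015 0 .015;0 0 0 0 .015;0 0 0 0 .015"

```text
time_s: 57.52
tool_pos: [0.4396, 0.3227, 0.1162]
tcp_rot: [0.224, -3.134, -0.002]
force: [-8.5, -2.1, 16.4]
finger_gap: 0.0241
gripper_force: 30.0
```

Call:
send_rows --increments "-.002 0 .001 0 .015;0 0 0 0 .015;0 0 0 0 .015"

```text
time_s: 57.77
tool_pos: [0.4407, 0.3229, 0.1155]
tcp_rot: [0.224, -3.132, -0.001]
force: [-11.3, -2.2, 20.7]
finger_gap: 0.0244
gripper_force: 30.0
```

At the on stop. Now release, retreat and do a final check.

Call:
send_rows --increments "0 0 0 0 .07;0 0 0 0 .07;0 0 0 0 .07;0 0 0 0 .07;0 0 0 0 .07"

```text
time_s: 58.18
tool_pos: [0.4415, 0.322, 0.1119]
tcp_rot: [0.223, -3.133, 0.0]
force: [0.1, 0.1, 0.3]
finger_gap: 0.0552
gripper_force: 0.0
```

Call:
send_rows --increments "0 0 -.02 0 .07;0 0 -.04 0 .07;0 0 -.04 0 .07;.02 0 -.04 0 .07;.03 0 -.03 0 .07"

```text
time_s: 58.6
tool_pos: [0.3955, 0.3153, 0.282]
tcp_rot: [-0.22, 3.131, 0.002]
force: [0.6, -0.2, 0.4]
finger_gap: 0.0705
gripper_force: 0.0
```

Call:
send_rows --increments ".03 0 0 0 .07;.03 0 0 0 .07;0 0 0 0 .07;0 0 0 0 .07;0 0 0 0 .07"

```text
time_s: 59.02
tool_pos: [0.3352, 0.3069, 0.2788]
tcp_rot: [-0.223, 3.133, -0.0]
force: [-0.0, 0.4, -0.2]
finger_gap: 0.0702
gripper_force: 0.0
```

Run:
```python
from h import *
c=calibration("wrist");w=np.ascontiguousarray(snapshot("wrist")[...,::-1]);s=np.ascontiguousarray(snapshot("side")[...,::-1]);t=np.ascontiguousarray(snapshot("top")[...,::-1])
p=proj("wrist",[.45,.32,.09],c).astype(int);print(p,get_state()["tool_pos"])
cv2.imwrite("pics/v15.png",np.vstack([np.hstack([cv2.resize(s[145:305,170:370],(400,320)),cv2.resize(t[140:330,120:480],(400,211)) if 0 else cv2.copyMakeBorder(cv2.resize(t[140:330,120:480],(400,211)),0,109,0,0,cv2.BORDER_CONSTANT)]),cv2.resize(w[80:320,200:440],(280,280)) if 0 else cv2.copyMakeBorder(w[60:340],0,0,80,80,cv2.BORDER_CONSTANT)]))
```

```text
[311 327] [0.33557737 0.3067748  0.27862996]
```

View pics/v15.png

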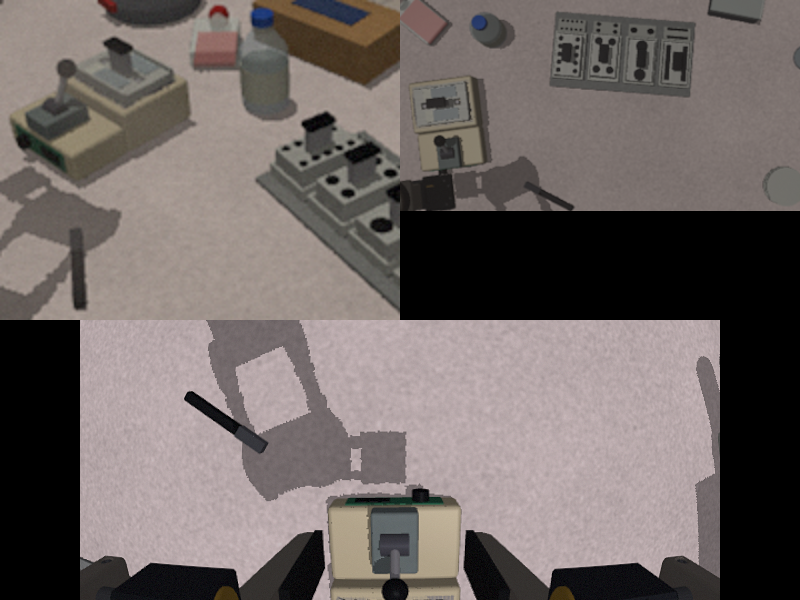

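The side view shows the plate flat on the seat at (120,70) and the lever leaning towards the seat, knob at (66,68). The top view shows all four blocks in the rack, with the bottle and dishes untouched.

```bash
python3 -c "
from plant import *
print(hand_in())"
```

```text
the job is handed in; nothing more can be done
None
```

I handed the job in at about 59 s: heater switched off first, all four blocks flat in their matching slots, the slide plate seated on both pegs, then the heater switched on; the bottle and dish stack look untouched in the final pictures (block_slit slipped once in the grip, so I set it on the bench and regripped it).

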